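# Square a control-box housing into the fence and snap its lid on

### The arm

A 6-joint arm with a two-finger parallel gripper is mounted at the origin on the work surface. World frame = base frame: x ahead of the robot, y to its left, z up, the work surface at z = 0. Lengths are in m, angles in rad, forces in N, time in s.
With the tool pointing down it reaches from about 0.3 to 0.875 m from the base axis. Payload 6.4 kg.
Tool frame: the origin (TCP) lies on the front face of the gripper's body, between the roots of the fingers; the fingertips stand 73 mm ahead of it and the grasp point (between the pads) lies ctrl.pinch_z ahead of it (ctrl.pinch_z is the distance from the TCP to the grasp point, in m); z points along the fingers, x is the direction in which the jaws open and shut, and the axes are right-handed (so a half turn about z gives the same grasp; the last joint's range is limited). The gripper opens to 85 mm and grips with 20 to 120 N. Pads are 22 mm wide; open, the fingers measure 114 mm over their backs; the gripper's body (76 mm by 85 mm) begins 54 mm behind the grasp point. The pads swing forward as they close: fully open they stand 13 mm farther back than shut.
Start: joints at [-1.428, 0.181, 1.607, -0, 1.354, -0.206], TCP at [0.197, -0.54, 0.304] pointing down, gripper open.
Joint ranges: [-2.99, 2.99], [-0.89, 2.07], [0.3, 2.58], [-1.14, 4.28], [0, 2.63], [-3.12, 3.12]. Speed limits (rad/s): [2.57, 2.57, 3.01, 3.14, 3.14, 3.14].

### API

Orientations are given as a unit quaternion [w, x, y, z].
In Python, from bench import ctrl gives the robot as it stands.
- The arm moves only by the tool move_arm, never from a script. Its argument "rows" is text: rows parted by semicolons, each of 7 numbers parted by spaces: the shift along the tool's x, y, z in cm, then the turn, a rotation vector about the tool's x, y, z in degrees, then the opening, from 0 (shut) to 1 (fully open). In form: x y z rx ry rz grip; .... A call has 1 to 20 rows; each row shifts and turns the commanded pose from where the row before left it, along the tool's axes as they then stand; what a row does not reach is not made up. A row lasts 1/10 s, in which the tool goes at most 50 mm and 8.59 degrees, less where a joint would pass 70% of its speed; a pose out of reach is approached as far as the arm can. A call with a gripper value outside its range is refused whole. The fingers move at their own pace and stop on an object; the grip force is fixed at half the most. Time passes only in rows, so rows that do not move let the fingers close. It gives the time, the measured TCP pose, the force and the opening at its end, in the units of the state.
- ctrl.get_obs(): the state, without advancing time (a new reading comes with each control period).
- ctrl.camera(name): name is "scene" or "top" or "wrist"; returns a dict with "color" (420x560x3 uint8, blue, green, red), "fx", "fy", "cx", "cy" (pixels), "rvec" (rotation vector, rad) and "tvec" (3), from world to camera coordinates, as OpenCV has them. Camera axes: x right, y down, z forward; pixel columns grow to the right and rows downward; lengths in m; the calibration is good to about 2 mm. A picture is of the moment at which its call begins. There is no depth.
- ctrl.hand_in(): hands the job in, once; it reports no verdict.
Trained networks look in the newest picture that a camera, given by its name, has taken for a name from the list of things; names that differ only in an ending like _2 or _b are one class to them, and where a whole thing is asked for, a point or a joint stands for the part that bears it (a point fixed in the world has none). Each returns a list of dicts, best first, with "confidence" (0 to 1); they miss things now and then, are a little off and sometimes report something else, mostly with a low value. They report only what shows in the picture. A call takes as long as a camera call. They do not tell look-alikes from the thing itself.
- ctrl.look_for(camera, query): "bbox" ([left, top, right, bottom] in pixels, round what is visible of it).
- ctrl.trace(camera, query): "region" (420x560 bool, what is visible of it) and "bbox" ([left, top, right, bottom] in pixels, round what is visible of it).
The state is a dict: "time_s": time; "q": joint angles; "dq": joint speeds; "joint_efforts": joint torques, N m; "eef_pos": TCP position; "eef_rot": TCP orientation; "wrist_force": force on the tool from outside, world axes, zero at the start; "torque": the same for the moment, N m; "opening": opening from 0.0 (shut) to 1.0 (fully open).
Only numpy, scipy, OpenCV 4.12 (cv2) and the standard library are available. Lean on these libraries where they do the work, as an engineer would, in place of code of your own. Each camera call takes 0.05 s, during which the arm holds its last target.

### The job

At the wheel-assembly bench, first slide the open black housing along its board until it sits square and flush in the metal fence corner. Then take the oblong grey lid by its rib, set it in the housing's opening and press it straight down until both spring clips snap over it and it is fully home, and keep pressing: finish while still pushing down on the lid, the housing still flush in its corner, about as hard as a 1 kg weight would (about 10 N), without letting go. Leave the round cap, the screwdriver and the tub alone.

Things in the scene. Friction and masses are not known exactly. Their poses are not given: they have to be found in the camera images.
- jig: Fixed plywood fence board, 12 mm thick, with two aluminium fence bars, 20 mm wide, 14 mm high, meeting at a right angle. Origin on the bench under the fence's inner corner, z up. Inner faces of the bars: the planes x = 0 (bar along y, to y = -145 mm) and y = 0 (bar along x, to x = -200 mm). The free board lies at negative x and y, to x = -222, y = -162 mm.
- fence_corner (a point): Inner corner of the fence on the board's upper surface, 12 mm above the bench; axes as jig. The housing belongs with a short end on the x = 0 bar and a long side on the y = 0 bar: its origin is then at x = -61, y = -33 mm, z = 0 in this frame.
- housing: Loose black plastic box, open on top, 122 (x) x 66 (y) mm, 0.4 kg, on the board a few cm from the fence corner, up to 0.3 rad askew; its ends are alike. Origin at the centre of its underside, z up. Long walls 32 mm high, 4.5 mm thick; ends 42 mm high. The opening is 57 mm wide, 97 mm long and 10 mm deep, down to a grey platform 22 mm above the underside.
- seat (a point): Middle of the grey platform in the housing, 22 mm above its underside, where the lid's underside comes to rest; axes as housing. When the lid is fully home its top edge is level with the long walls; it has 1.5 mm of play each way along x and y, beyond which sideways force on the lid shifts the housing.
- clip_nose (a point): Rounded nose (radius 3 mm) of one of two steel spring clips, 24 mm wide along y, one inside each end of the housing: 47 mm from the middle, 35.7 mm above the underside (this point marks the rest place of the clip at +x; the other is alike at -x). The noses point inward; the lid pushes them outward, by 3 mm, as it goes down.
- lid: Loose oblong grey lid, lying rib up on the bench, 0.1 kg. Origin at the centre of its underside, z up. Plate 10 mm thick with sloping edges: underside 83 x 46, top 94 x 54 mm (x by y). Fits either way round, its x along the housing's x. Going down it meets the clips 9 mm above the seat; the push rises to 13 to 22 N, then drops about 6 mm above the seat, and the clips snap in over its edges.
- lid_rib (a point): Middle of the top of the grip rib on the lid, 38 mm above the lid's underside. The rib is 46 mm long (along the lid's y), 16 mm wide (x) and stands 28 mm above the plate.
- hub_cap: Round grey cap, 64 mm in diameter, 18 mm high, loose; not part of the job, leave alone. Origin at the centre of its underside.
- screwdriver: Screwdriver, 180 mm long, loose on the bench; leave alone. Origin under its middle.
- tub: Small open grey plastic tub, 90 x 70 x 45 mm, loose; leave alone. Origin at the centre of its underside.
Things that resemble listed ones, but are neither listed nor needed, are in the scene too. Leave any brown, pink or turquoise look-alike of the housing alone.

How it is judged:
By the outcome, as a careful person would: the job done as asked, in the order asked, and still so for the second after the job is handed in, while the arm keeps its last pose, push and grip.
It also fails if it takes over 67 s, if anything falls off the work surface, if the arm or the gripper's body presses on something with over 40 N, if the wrist force passes 120 N, or if a joint passes its speed limit or range.

## Working session

There is one attempt and no reset: what is moved stays moved. The work goes in short steps, Python scripts to look and compute and a tool call to move; the robot and the scene stay as the last step left them, time stands still between calls to the robot, and variables do not carry over. Pictures are saved under pics/ and viewed, and the job is handed in when it is done.

Besides the shell and the picture viewer there is one more tool, called after ">>>" as name(argument=value, ...) on one line, values as JSON. move_arm: Moves the arm, as the interface text tells. Its arguments: {"type":"object","properties":{"rows":{"type":"string"}},"required":["rows"]}

```bash
ls; mkdir -p pics
python3 - <<'E'
from bench import ctrl
import cv2
o=ctrl.get_obs(); print(o); print(ctrl.pinch_z)
for n in ("scene","top","wrist"):
    c=ctrl.camera(n); cv2.imwrite(f"pics/{n}0.png",c["color"]); print(n,c["fx"],c["fy"],c["cx"],c["cy"],c["rvec"],c["tvec"])
    for q in ("jig","housing","lid","lid_rib","hub_cap"):
        print(q,[(round(d["confidence"],2),[int(v) for v in d["bbox"]]) for d in ctrl.look_for(n,q)])
E
```

```text
pics
{'time_s': 0.0, 'q': array([-1.42831238e+00,  1.81549741e-01,  1.60797303e+00,  1.50345319e-05,
        1.35380094e+00, -2.06328187e-01]), 'dq': array([ 1.53969191e-04, -7.81795741e-04,  3.82894946e-04,  1.06114187e-03,
        1.55365340e-05,  3.57572649e-05]), 'joint_efforts': array([-7.41571366e-04, -4.44866824e+01, -3.51333976e+01, -3.26520585e-04,
        8.92092066e-03,  1.49450926e-05]), 'eef_pos': array([ 0.19646937, -0.53995451,  0.30299605]), 'eef_rot': array([-6.36266500e-04,  8.19078037e-01, -5.73681462e-01, -5.86824560e-04]), 'wrist_force': array([ 0.59668334, -0.65163679,  0.68771504]), 'torque': array([-0.00414231,  0.03974116,  0.01414689]), 'opening': 0.9958268130987795}
0.0539
scene 384.87655189521 384.87655189521 284.2538470823285 210.40026182357067 [ 1.98596112  0.97019454 -0.50362322] [-0.28251236 -0.20883328  1.4875452 ]
jig [(0.62, [216, 217, 328, 296])]
housing [(0.87, [244, 224, 293, 268]), (0.81, [340, 225, 392, 266]), (0.8, [198, 192, 243, 225]), (0.65, [251, 173, 294, 205]), (0.62, [354, 174, 381, 184]), (0.57, [212, 288, 246, 346])]
lid [(0.83, [356, 170, 381, 185])]
lid_rib [(0.62, [354, 170, 385, 188])]
hub_cap [(0.75, [328, 191, 350, 204]), (0.53, [134, 269, 183, 321]), (0.42, [355, 171, 384, 187])]
top 378.8926603691752 378.8926603691752 280.4805152268748 208.07915574037077 [ 2.09178287 -2.15442015  0.18472315] [-0.04405696  0.57027421  0.83344378]
jig [(0.87, [280, 146, 362, 252])]
housing [(0.95, [218, 277, 271, 310]), (0.93, [303, 168, 340, 226]), (0.71, [216, 114, 250, 168]), (0.67, [304, 279, 363, 310]), (0.26, [168, 222, 201, 247])]
lid [(0.73, [101, 222, 132, 263]), (0.39, [279, 148, 356, 248])]
lid_rib [(0.56, [97, 222, 134, 265])]
hub_cap [(0.94, [170, 219, 199, 247])]
wrist 351.9921909664709 351.9921909664709 280.768304421418 211.73633658825503 [-2.34518632  1.64210218  0.27028027] [-0.57481851 -0.04290487  0.37969038]
jig []
housing []
lid []
lid_rib []
hub_cap []
```

View pics/scene0.png

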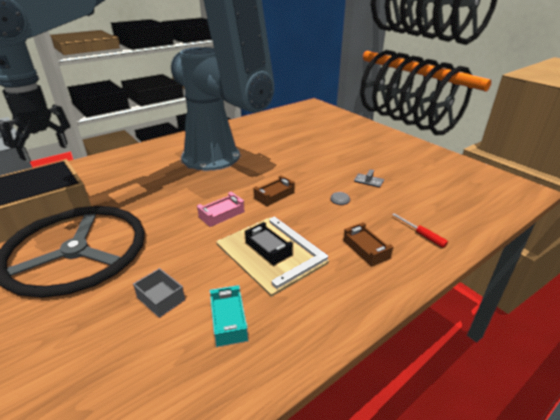

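View pics/top0.png

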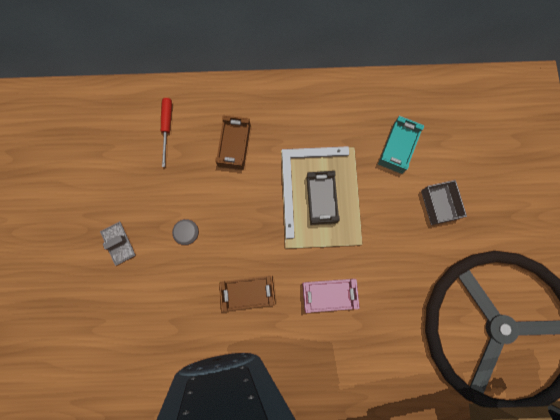

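View pics/wrist0.png

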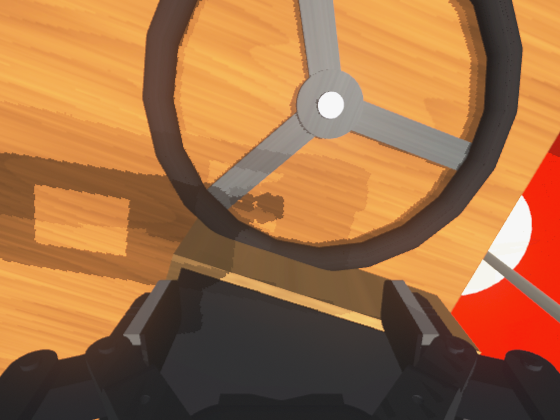

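The black open box on the board at top (322,198) is the housing. The brown, pink and turquoise boxes are look-alikes. The grey piece with a rib at top (118,243) is the lid, and the round thing at (185,232) is the cap. I'll enlarge these to confirm.

```bash
cat > h.py <<'E'
import numpy as np, cv2
from scipy.optimize import least_squares
from scipy.spatial.transform import Rotation as Ro
def cam(c):
    K=np.array([[c["fx"],0,c["cx"]],[0,c["fy"],c["cy"]],[0,0,1.]]); return K,np.array(c["rvec"],float),np.array(c["tvec"],float)
def proj(c,P):
    K,r,t=cam(c); return cv2.projectPoints(np.asarray(P,float).reshape(-1,1,3),r,t,K,None)[0].reshape(-1,2)
def back(c,uv,z):
    K,r,t=cam(c); R=cv2.Rodrigues(r)[0]; C=-R.T@t
    d=R.T@np.linalg.inv(K)@np.array([uv[0],uv[1],1.]); return C+d*(z-C[2])/d[2]
def crop(img,x0,y0,x1,y1,s,fn):
    cv2.imwrite(fn,cv2.resize(img[y0:y1,x0:x1],None,fx=s,fy=s,interpolation=cv2.INTER_CUBIC))
def place(P,x,y,th,z=0):
    P=np.asarray(P,float); c,s=np.cos(th),np.sin(th)
    return np.c_[x+c*P[:,0]-s*P[:,1], y+s*P[:,0]+c*P[:,1], z+P[:,2]]
E
python3 - <<'E'
from bench import ctrl
from h import *
c=ctrl.camera("top"); crop(c["color"],270,138,370,258,5,"pics/tj.png"); crop(c["color"],90,205,210,275,6,"pics/tl.png")
s=ctrl.camera("scene"); crop(s["color"],210,210,335,300,6,"pics/sj.png")
for n,im in (("top",c),("scene",s)):
    R=cv2.Rodrigues(np.array(im["rvec"]))[0]; print(n,-R.T@im["tvec"])
for q,z in (("housing",.04),("lid",.01),("hub_cap",.01),("screwdriver",.01),("tub",.02)):
    for d in ctrl.look_for("top",q)[:4]:
        b=d["bbox"]; print(q,round(d["confidence"],2),back(c,((b[0]+b[2])/2,(b[1]+b[3])/2),z).round(3))
E
```

```text
top [ 0.40942896 -0.06501814  0.92191257]
scene [ 1.23128462 -0.61696225  0.66295631]
housing 0.88 [ 0.592 -0.162  0.04 ]
housing 0.78 [0.736 0.05  0.04 ]
housing 0.75 [ 0.369 -0.175  0.04 ]
housing 0.68 [ 0.718 -0.368  0.04 ]
lid 0.71 [0.503 0.338 0.01 ]
hub_cap 0.63 [0.52  0.173 0.01 ]
screwdriver 0.71 [ 0.596 -0.157  0.01 ]
screwdriver 0.68 [0.805 0.225 0.01 ]
tub 0.89 [ 0.572 -0.459  0.02 ]
```

View pics/tj.png

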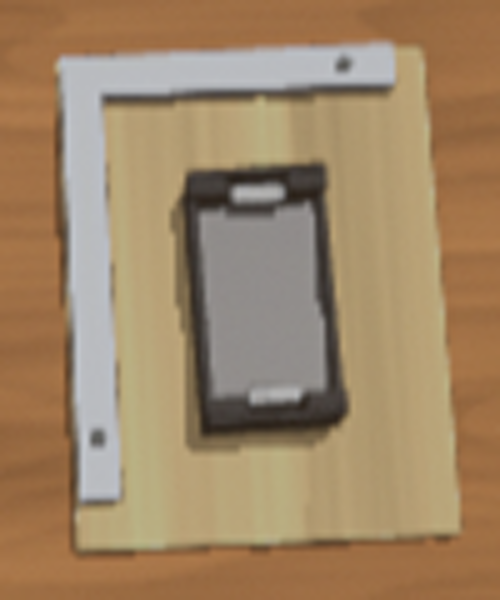

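View pics/tl.png

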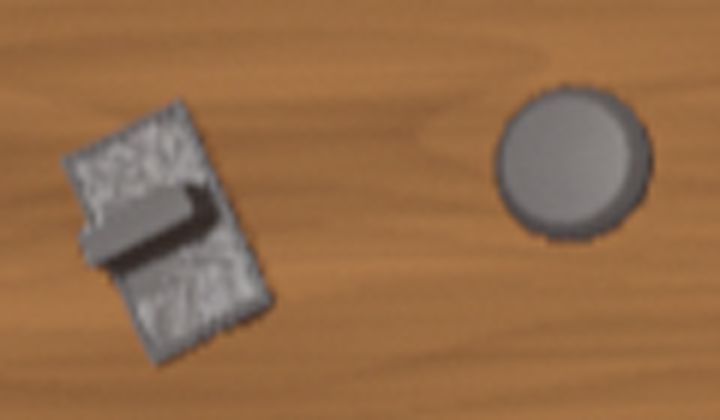

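View pics/sj.png

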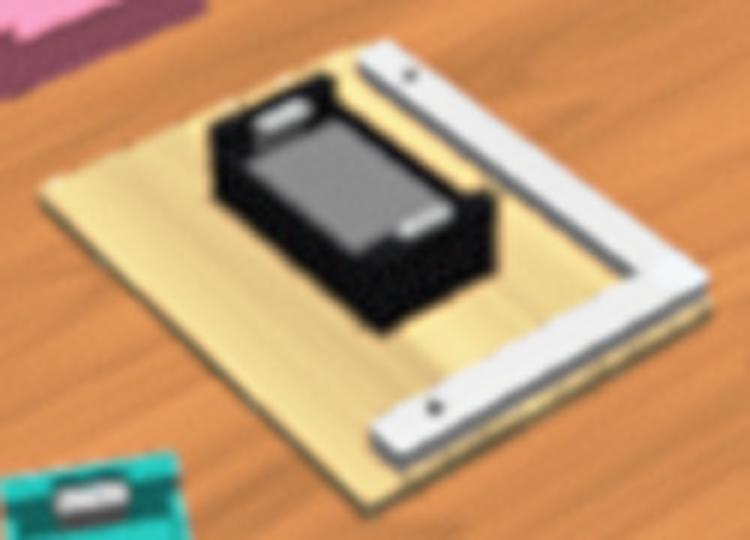

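```bash
cat > fit1.py <<'E'
from bench import ctrl
from h import *
T=ctrl.camera("top"); S=ctrl.camera("scene")
def px(l,s,ox,oy): return (np.array(l,float)+.5)/s-.5+[ox,oy]
def fit(obs,x0,name):
    # obs list (cam, model pts, pixels)
    def f(p): return np.concatenate([(proj(c,place(M,*p))-uv).ravel() for c,M,uv in obs])
    r=least_squares(f,x0,loss="soft_l1",x_scale=[.01,.01,.1])
    print(name,r.x.round(4),"deg",np.degrees(r.x[2]).round(2)); 
    for (c,M,uv) in obs: print((proj(c,place(M,*r.x))-uv).round(1).tolist())
    return r.x
mm=.001
Mj=np.array([[20,20,26],[20,-145,26],[0,-145,26],[0,0,26],[-200,20,26],[-200,0,26],[-222,-162,12]])*mm
Tj=px([[60,58],[393,44],[393,88],[103,97],[80,502],[118,498],[460,530]],5,270,138)
Mjs=np.array([[20,20,26],[20,-145,26],[0,-145,26],[-200,20,26],[-200,0,26],[-222,-162,12]])*mm
Sj=px([[708,280],[403,458],[372,432],[385,38],[358,65],[42,190]],6,210,210)
if __name__=="__main__":
    for o in ([(T,Mj,Tj)],[(S,Mjs,Sj)],[(T,Mj,Tj),(S,Mjs,Sj)]): fit(o,[.69,-.12,0],"jig")
    Mh=np.array([[61,33,54],[61,-33,54],[-61,-33,54],[-61,33,54]])*mm
    Th=px([[188,172],[326,165],[347,410],[205,432]],5,270,138)
    Mhs=np.array([[-61,-33,54],[-61,33,54],[61,33,54],[-61,-33,12],[61,-33,12],[61,33,12]])*mm
    Sh=px([[213,128],[330,78],[493,195],[213,200],[383,335],[493,268]],6,210,210)
    for o in ([(T,Mh,Th)],[(S,Mhs,Sh)],[(T,Mh,Th),(S,Mhs,Sh)]): fit(o,[.59,-.16,0],"housing")
    Ml=np.array([[47,27,10],[47,-27,10],[-47,-27,10],[-47,27,10]])*mm
    Tl=px([[65,158],[182,100],[272,298],[158,362]],6,90,205)
    fit([(T,Ml,Tl)],[.5,.338,.4],"lid")
    crop(S["color"],315,160,395,215,8,"pics/sl.png")
E
python3 fit1.py
```

```text
jig [ 0.7015 -0.0876  0.0121] deg 0.69
[[-0.2, 0.0], [-0.1, 0.0], [0.5, -1.0], [-0.3, -0.3], [-0.3, -0.1], [0.5, 0.3], [-0.0, 0.9]]
jig [ 0.7042 -0.09    0.0168] deg 0.97
[[0.7, 0.0], [-0.1, -0.0], [-0.2, -0.5], [0.7, 1.0], [-0.4, -1.0], [-0.6, 0.4]]
jig [ 0.702  -0.088   0.0147] deg 0.84
[[-0.0, -0.1], [0.0, -0.3], [0.6, -1.4], [-0.2, -0.5], [0.0, -0.3], [0.9, 0.1], [0.4, 0.5]]
[[0.6, -0.7], [-0.1, -1.0], [-0.2, -1.5], [0.9, 0.4], [-0.1, -1.6], [-0.3, -0.4]]
housing [ 0.5931 -0.1608  0.0314] deg 1.8
[[-0.3, 0.1], [-0.1, -0.2], [0.2, 1.7], [0.1, -1.0]]
housing [ 0.5944 -0.1611  0.0342] deg 1.96
[[-1.1, -1.0], [-0.7, -2.0], [1.8, 0.3], [-0.3, -0.5], [-0.2, 0.8], [1.5, 0.9]]
housing [ 0.5936 -0.1608  0.0322] deg 1.84
[[-0.3, -0.1], [-0.1, -0.4], [0.3, 1.5], [0.2, -1.2]]
[[-1.2, -1.3], [-0.7, -2.2], [1.7, 0.1], [-0.4, -0.8], [-0.3, 0.6], [1.3, 0.7]]
lid [0.5034 0.3348 0.4671] deg 26.76
[[-0.6, 0.0], [0.2, -0.8], [1.1, 0.2], [-0.4, 0.4]]
```

View pics/sl.png

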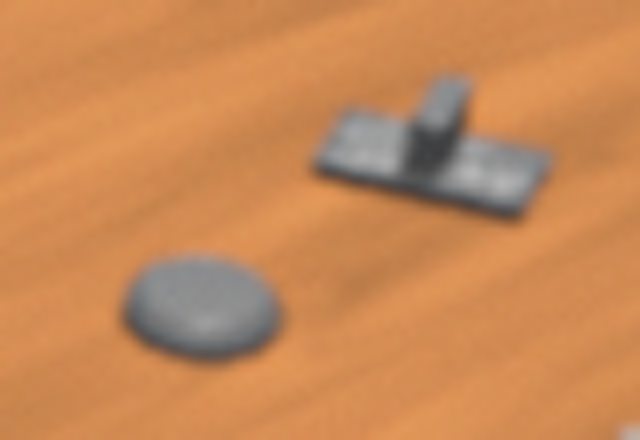

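The crops settle which things are meant. The black housing's long side runs along the long bar at top (322,198), and the fence's inner corner is at top (290,157). The lid, with its rib up, is at top (118,243), and the cap at (185,232) is separate. From both cameras the jig is at (0.702, -0.088) with yaw 0.8°, the housing is at (0.594, -0.161), and the lid is at (0.503, 0.335) with yaw 26.8°.

Next I'll shut the gripper, turn it square to the jig, and push the housing home.

>>> move_arm(rows="0 0 0 0 0 -7.87 0;0 0 0 0 0 -7.87 0;0 0 0 0 0 -7.87 0;0 0 0 0 0 -7.87 0;0 0 0 0 0 -7.87 0;0 0 0 0 0 -7.87 0;0 0 0 0 0 -7.87 0;0 0 0 0 0 -7.87 0;0 0 0 0 0 -7.9 0;0 0 0 0 0 0 0")

```text
time_s: 2.35
eef_pos: [0.1966, -0.5404, 0.3039]
eef_rot: [-0.0, 1.0, 0.008, -0.0]
wrist_force: [0.3, 1.1, 0.5]
opening: -0.001
```

>>> move_arm(rows="3.65 -2.81 0.8 0 0 0 0;3.65 -2.81 0.8 0 0 0 0;3.65 -2.81 0.8 0 0 0 0;3.65 -2.81 0.8 0 0 0 0;3.65 -2.81 0.8 0 0 0 0;3.65 -2.81 0.8 0 0 0 0;3.65 -2.81 0.8 0 0 0 0;3.65 -2.81 0.8 0 0 0 0;3.65 -2.81 0.8 0 0 0 0;3.65 -2.81 0.8 0 0 0 0;3.65 -2.81 0.8 0 0 0 0;0 0 0 0 0 0 0;0 0 0 0 0 0 0")

```text
time_s: 3.65
eef_pos: [0.5938, -0.2243, 0.2152]
eef_rot: [-0.0, 1.0, 0.007, -0.001]
wrist_force: [-0.2, -0.8, 0.3]
opening: -0.002
```

Run:
```python
from bench import ctrl
from h import *
o=ctrl.get_obs(); print(o["time_s"],o["eef_pos"],o["q"],o["wrist_force"])
w=ctrl.camera("wrist"); cv2.imwrite("pics/w1.png",w["color"]); s=ctrl.camera("scene"); crop(s["color"],180,130,360,300,4,"pics/s1.png")
print(ctrl.get_obs()["time_s"]); R=cv2.Rodrigues(np.array(w["rvec"]))[0]; print(-R.T@w["tvec"],R[2])
```

```text
3.65 [ 0.59383903 -0.22430448  0.21523699] [-5.47664115e-01  3.97398824e-01  1.52158631e+00 -3.87503114e-04
  1.22368899e+00 -5.61903822e-01] [-0.16353899 -0.83582425  0.29140889]
3.75
[ 0.59142064 -0.14255613  0.2845192 ] [ 0.00317214 -0.31884531 -0.94780146]
```

View pics/w1.png

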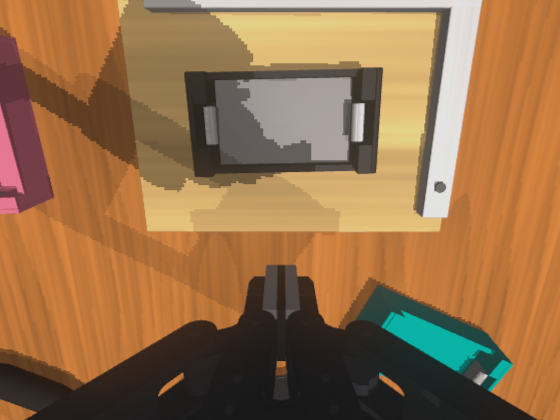

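View pics/s1.png

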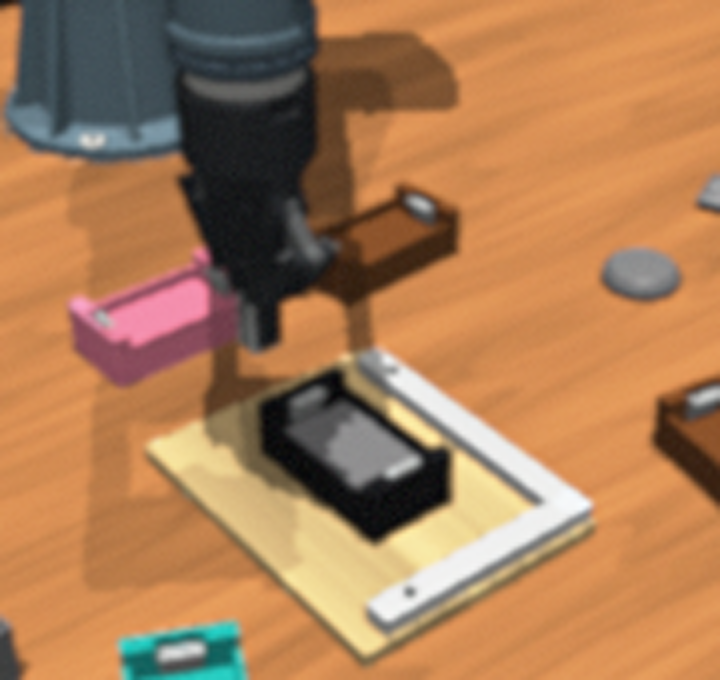

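The wrist picture shows the housing whole at (190-380, 68-175), askew by about 1.5° to the bars, with the shut fingers at (282,270) clear of it. I'll lower the fingers beside its long wall.

>>> move_arm(rows="0 0 3 0 0 0 0;0 0 3 0 0 0 0;0 0 3 0 0 0 0;0 0 3 0 0 0 0;0 0 0.3 0 0 0 0;0 -0.5 0 0 0 0 0;0 -0.5 0 0 0 0 0;0 -0.3 0 0 0 0 0;0 -0.3 0 0 0 0 0;0 -0.3 0 0 0 0 0")

```text
time_s: 4.75
eef_pos: [0.5937, -0.2062, 0.094]
eef_rot: [0.0, 1.0, 0.008, 0.001]
wrist_force: [0.4, -0.4, 0.2]
opening: -0.003
```

Run:
```python
from bench import ctrl
from h import *
o=ctrl.get_obs(); print(o["time_s"],o["eef_pos"],o["wrist_force"])
w=ctrl.camera("wrist"); cv2.imwrite("pics/w2.png",w["color"]); s=ctrl.camera("scene"); crop(s["color"],180,160,360,300,4,"pics/s2.png")
```

```text
4.75 [ 0.59365859 -0.20621055  0.09397507] [ 0.44160461 -0.41507795  0.21198903]
```

View pics/w2.png

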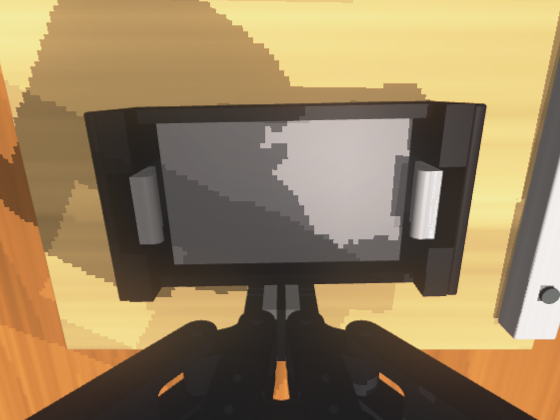

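View pics/s2.png

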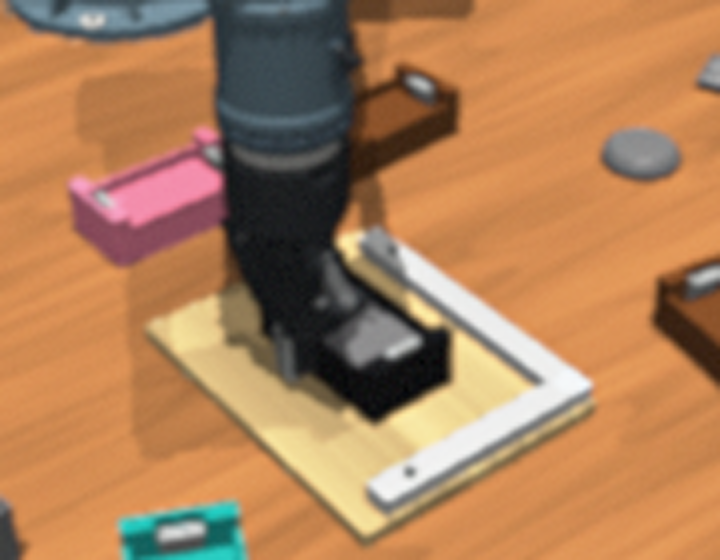

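The fingers at (282,290) are just at the middle of the long wall, so I'll push toward the long bar.

>>> move_arm(rows="0 -0.2 0 0 0 0 0;0 -0.3 0 0 0 0 0;0 -0.3 0 0 0 0 0;0 -0.3 0 0 0 0 0;0 -0.3 0 0 0 0 0;0 -0.3 0 0 0 0 0;0 -0.3 0 0 0 0 0;0 -0.3 0 0 0 0 0;0 -0.3 0 0 0 0 0;0 -0.3 0 0 0 0 0;0 -0.3 0 0 0 0 0")

```text
time_s: 5.95
eef_pos: [0.5929, -0.1744, 0.0932]
eef_rot: [0.0, 1.0, 0.007, 0.0]
wrist_force: [-0.3, -5.3, 3.0]
opening: -0.002
```

>>> move_arm(rows="0 -0.2 0 0 0 0 0;0 -0.2 0 0 0 0 0;0 -0.1 0 0 0 0 0")

```text
time_s: 6.25
eef_pos: [0.5928, -0.1694, 0.0932]
eef_rot: [0.0, 1.0, 0.007, 0.0]
wrist_force: [-0.3, -6.4, 3.0]
opening: -0.003
```

>>> move_arm(rows="0 -0.1 0 0 0 0 0;0 -0.1 0 0 0 0 0")

```text
time_s: 6.45
eef_pos: [0.5928, -0.1675, 0.0932]
eef_rot: [0.0, 1.0, 0.007, 0.0]
wrist_force: [0.3, -5.5, 4.0]
opening: -0.003
```

>>> move_arm(rows="0 -0.1 0 0 0 0 0;0 -0.1 0 0 0 0 0")

```text
time_s: 6.65
eef_pos: [0.5929, -0.1661, 0.0932]
eef_rot: [0.001, 1.0, 0.007, 0.001]
wrist_force: [0.3, -10.2, 0.5]
opening: 0.003
```

Run:
```python
from bench import ctrl
from h import *
o=ctrl.get_obs(); print(o["time_s"],o["eef_pos"],o["wrist_force"])
w=ctrl.camera("wrist"); cv2.imwrite("pics/w3.png",w["color"]); s=ctrl.camera("scene"); crop(s["color"],180,160,360,300,4,"pics/s3.png")
```

```text
6.65 [ 0.59294083 -0.16609701  0.09321196] [  0.27416893 -10.18254227   0.4627133 ]
```

View pics/w3.png

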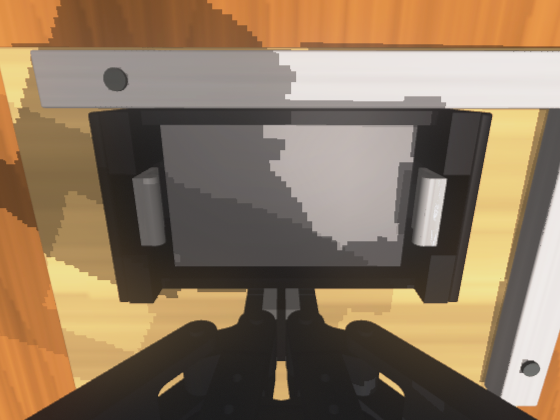

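View pics/s3.png

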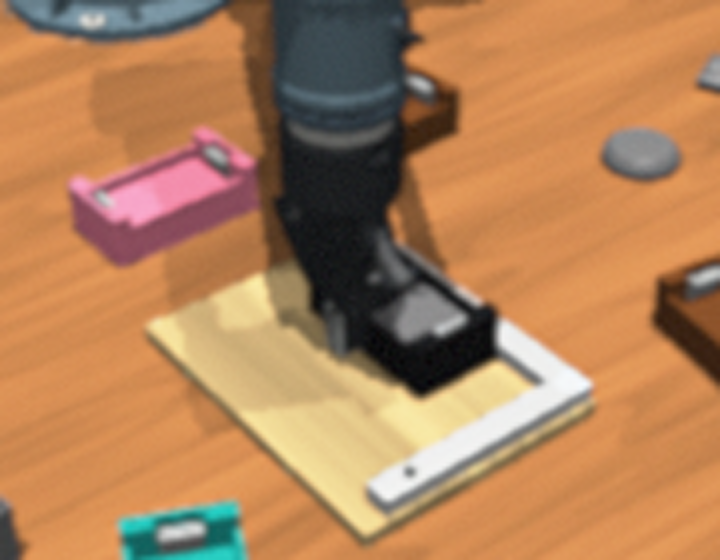

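It is flush on the long bar: the force jumped to 10 N, and the wrist picture shows no gap along row 107. Now I'll go round to the -x end.

>>> move_arm(rows="0 0.5 0 0 0 0 0;0 0.5 0 0 0 0 0;0 0 -3 0 0 0 0;0 0 -3 0 0 0 0;-3.2 -1.8 0 0 0 0 0;-3.2 -1.8 0 0 0 0 0;-3.2 -1.8 0 0 0 0 0;0 0 0 0 0 0 0;0 0 2 0 0 0 0;0 0 2 0 0 0 0;0 0 2 0 0 0 0;0 0 0 0 0 0 0")

```text
time_s: 7.95
eef_pos: [0.4943, -0.1219, 0.0902]
eef_rot: [-0.002, 1.0, 0.007, -0.003]
wrist_force: [-0.5, 0.0, -0.0]
opening: 0.001
```

Run:
```python
from bench import ctrl
from h import *
o=ctrl.get_obs(); print(o["time_s"],o["eef_pos"],o["wrist_force"])
w=ctrl.camera("top"); crop(w["color"],250,120,390,270,4,"pics/t4.png"); w=ctrl.camera("scene"); crop(w["color"],180,160,360,300,4,"pics/s4.png")
```

```text
7.95 [ 0.49429741 -0.12186284  0.09024481] [-0.48887383  0.00876838 -0.03373549]
```

View pics/t4.png

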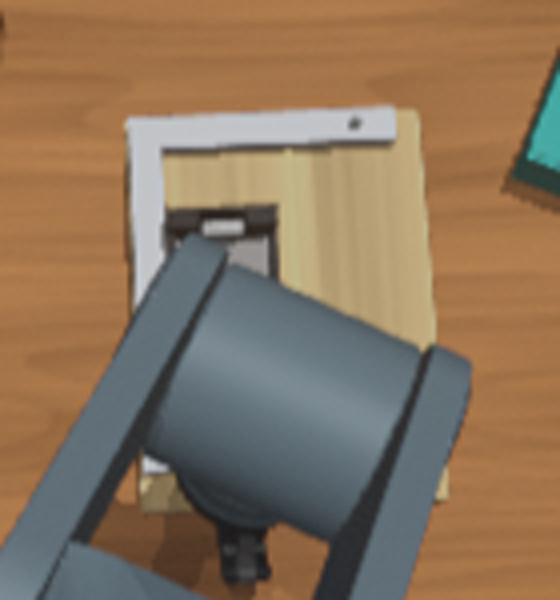

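View pics/s4.png

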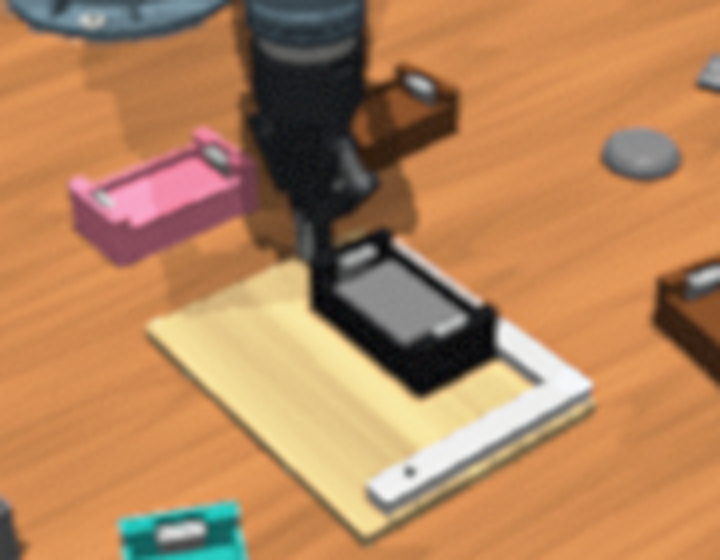

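>>> move_arm(rows="0.6 0 -0.2 0 0 0 0;0.6 0 0 0 0 0 0;0.6 0 0 0 0 0 0;0.4 0 0 0 0 0 0;0.4 0 0 0 0 0 0;0.4 0 0 0 0 0 0;0.4 0 0 0 0 0 0;0.4 0 0 0 0 0 0;0.4 0 0 0 0 0 0;0.4 0 0 0 0 0 0;0.4 0 0 0 0 0 0;0.4 0 0 0 0 0 0;0.4 0 0 0 0 0 0;0.4 0 0 0 0 0 0;0.3 0 0 0 0 0 0")

```text
time_s: 9.55
eef_pos: [0.5599, -0.1219, 0.0948]
eef_rot: [-0.0, 1.0, 0.007, -0.002]
wrist_force: [-9.1, -0.4, 7.2]
opening: -0.001
```

>>> move_arm(rows="0.2 0 0 0 0 0 0;0.1 0 0 0 0 0 0;0.1 0 0 0 0 0 0;0.1 0 0 0 0 0 0")

```text
time_s: 9.95
eef_pos: [0.5646, -0.1218, 0.0948]
eef_rot: [-0.0, 1.0, 0.008, -0.002]
wrist_force: [-8.2, -1.8, 6.1]
opening: -0.0
```

>>> move_arm(rows="0.1 0 0 0 0 0 0;0.1 0 0 0 0 0 0;0.1 0 0 0 0 0 0")

```text
time_s: 10.25
eef_pos: [0.567, -0.1218, 0.0948]
eef_rot: [-0.0, 1.0, 0.008, -0.003]
wrist_force: [-13.9, -2.4, 12.0]
opening: 0.002
```

Run:
```python
from bench import ctrl
from h import *
o=ctrl.get_obs(); print(o["time_s"],o["eef_pos"],o["wrist_force"])
w=ctrl.camera("top"); crop(w["color"],260,130,380,260,5,"pics/t5.png"); w=ctrl.camera("scene"); crop(w["color"],230,190,350,290,6,"pics/s5.png")
w=ctrl.camera("wrist"); cv2.imwrite("pics/w5.png",w["color"])
```

```text
10.25 [ 0.56700706 -0.12178131  0.09479898] [-13.94507888  -2.44518075  11.96402269]
```

View pics/t5.png

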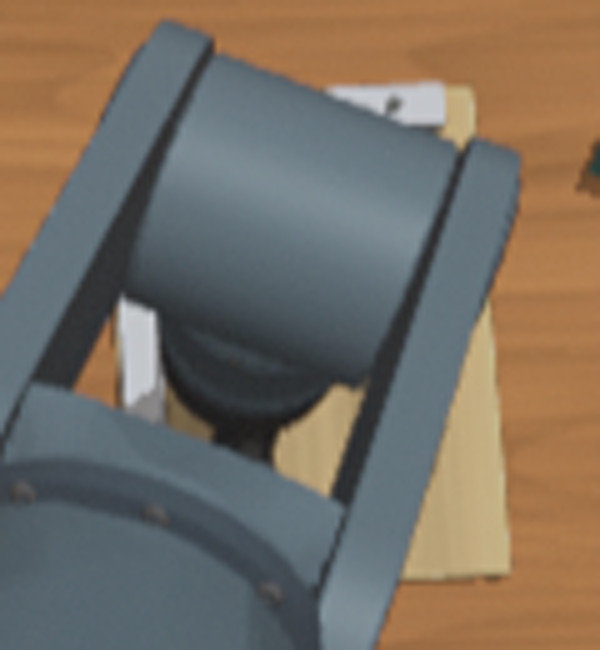

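View pics/s5.png

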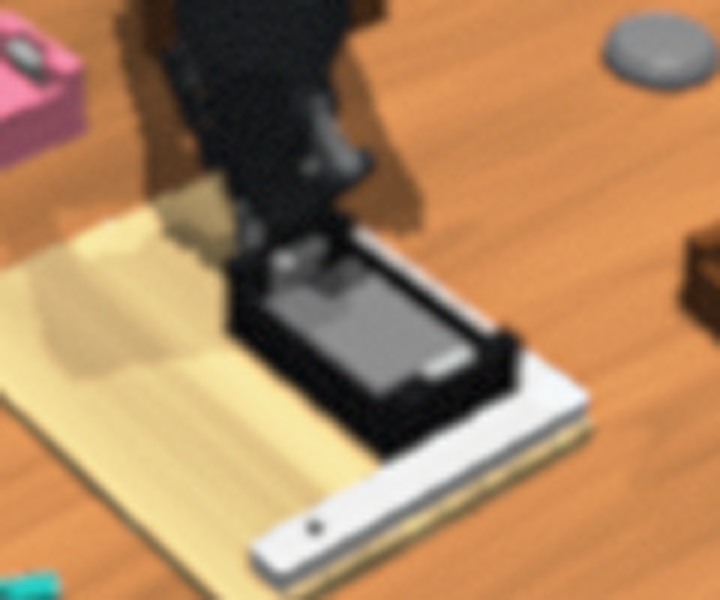

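View pics/w5.png

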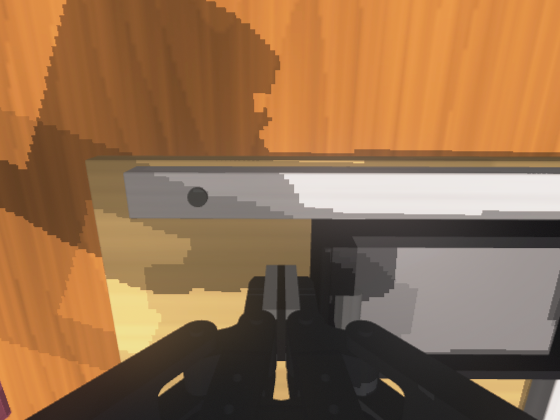

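>>> move_arm(rows="0.1 0 0 0 0 0 0;0.1 0 0 0 0 0 0")

```text
time_s: 10.6
eef_pos: [0.5673, -0.1218, 0.0948]
eef_rot: [-0.0, 1.0, 0.008, -0.005]
wrist_force: [-23.3, -3.2, 19.7]
opening: -0.004
```

It hit a hard stop: only 0.3 mm of travel and 23 N. I'll back off, lift, and look from above the -y side, then give the long wall a light re-seat.

>>> move_arm(rows="-0.4 0 0 0 0 0 0;-1 0 0 0 0 0 0;-1.3 0 0 0 0 0 0;0 0 -4 0 0 0 0;0 0 -4 0 0 0 0;3.3 3 0 0 0 0 0;3.3 3 0 0 0 0 0;3.4 3 0 0 0 0 0;0 0 0 0 0 0 0;0 0 0 0 0 0 0")

```text
time_s: 11.6
eef_pos: [0.6449, -0.211, 0.1737]
eef_rot: [-0.001, 1.0, 0.007, -0.001]
wrist_force: [-0.1, 0.9, 0.9]
opening: 0.001
```

Run:
```python
from bench import ctrl
from h import *
o=ctrl.get_obs(); print(o["time_s"],o["eef_pos"],o["wrist_force"])
w=ctrl.camera("wrist"); cv2.imwrite("pics/w6.png",w["color"])
crop(w["color"],150,0,560,260,1.9,"pics/w6c.png")
```

```text
11.6 [ 0.64494882 -0.210951    0.17370125] [-0.09320669  0.86620425  0.909076  ]
```

View pics/w6.png

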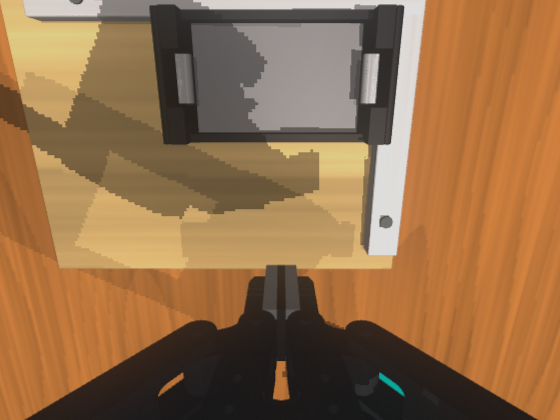

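>>> move_arm(rows="-0.3 0 3 0 0 0 0;0 0 3 0 0 0 0;0 0 2 0 0 0 0;0 -0.8 0 0 0 0 0;0 -0.8 0 0 0 0 0;0 -0.8 0 0 0 0 0;0 -0.8 0 0 0 0 0;0 -0.6 0 0 0 0 0;0 -0.3 0 0 0 0 0;0 -0.2 0 0 0 0 0")

```text
time_s: 12.65
eef_pos: [0.6418, -0.1673, 0.0953]
eef_rot: [0.0, 1.0, 0.008, 0.0]
wrist_force: [-0.2, -0.1, 0.5]
opening: 0.0
```

>>> move_arm(rows="0 -0.1 0 0 0 0 0;0 -0.1 0 0 0 0 0")

```text
time_s: 12.85
eef_pos: [0.6415, -0.1659, 0.0949]
eef_rot: [0.0, 1.0, 0.007, -0.0]
wrist_force: [0.2, 0.4, -0.1]
opening: 0.0
```

>>> move_arm(rows="0 -0.1 0 0 0 0 0;0 -0.1 0 0 0 0 0")

```text
time_s: 13.05
eef_pos: [0.6415, -0.1654, 0.0949]
eef_rot: [0.001, 1.0, 0.007, 0.0]
wrist_force: [-0.8, -9.3, -2.3]
opening: -0.002
```

>>> move_arm(rows="0 -0.1 0 0 0 0 0;0 -0.05 0 0 0 0 0")

```text
time_s: 13.25
eef_pos: [0.6415, -0.1652, 0.0951]
eef_rot: [0.002, 1.0, 0.007, 0.0]
wrist_force: [-0.7, -12.0, -2.1]
opening: -0.004
```

It is flush on both bars: contact came at y = -0.165, where the first push predicted, so the +x push had not moved it. Next is the lid.

>>> move_arm(rows="0 1 0 0 0 0 0;0 2 0 0 0 0 0;0 0 -4 0 0 0 0.6;0 0 -4 0 0 0 0.6;0 0 -4 0 0 0 0.6;-1.2 -4.3 0 0 0 0 0.6;-1.2 -4.3 0 0 0 0 0.6;-1.2 -4.3 0 0 0 0 0.6;-1.2 -4.3 0 0 0 0 0.6;-1.2 -4.3 0 0 0 0 0.6;-1.2 -4.3 0 0 0 0 0.6;-1.2 -4.3 0 0 0 0 0.6;-1.2 -4.3 0 0 0 0 0.6;-1.2 -4.3 0 0 0 0 0.6;-1.2 -4.3 0 0 0 0 0.6;-1.1 -4.3 0 0 0 0 0.6;0 0 0 0 0 0 0.6")

```text
time_s: 14.95
eef_pos: [0.5028, 0.2827, 0.2152]
eef_rot: [-0.001, 1.0, 0.01, -0.0]
wrist_force: [0.1, -1.0, 0.4]
opening: 0.6
```

>>> move_arm(rows="0 0 0 0 0 -6.5 0.6;0 0 0 0 0 -6.5 0.6;0 0 0 0 0 -6.5 0.6;0 0 0 0 0 -6.5 0.6;0 0 0 0 0 0 0.6;0 0 0 0 0 0 0.6")

```text
time_s: 15.55
eef_pos: [0.5046, 0.278, 0.2149]
eef_rot: [0.0, 0.973, 0.23, 0.0]
wrist_force: [-0.4, 0.6, 1.3]
opening: 0.602
```

Run:
```python
from bench import ctrl
from h import *
o=ctrl.get_obs(); print(o["time_s"],o["eef_pos"],o["eef_rot"],o["opening"])
w=ctrl.camera("wrist"); cv2.imwrite("pics/w7.png",w["color"])
t=ctrl.camera("top"); crop(t["color"],260,130,380,260,5,"pics/t7.png")
s=ctrl.camera("scene"); crop(s["color"],230,190,350,290,6,"pics/s7.png")
```

```text
15.55 [0.50462794 0.27795262 0.2149383 ] [1.43968029e-05 9.73145969e-01 2.30188886e-01 1.06723347e-05] 0.6024613474436301
```

View pics/w7.png

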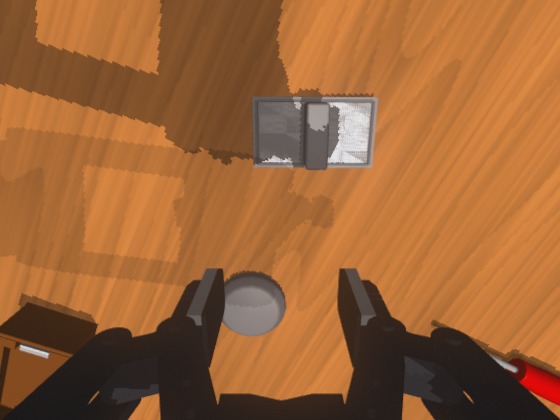

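View pics/t7.png

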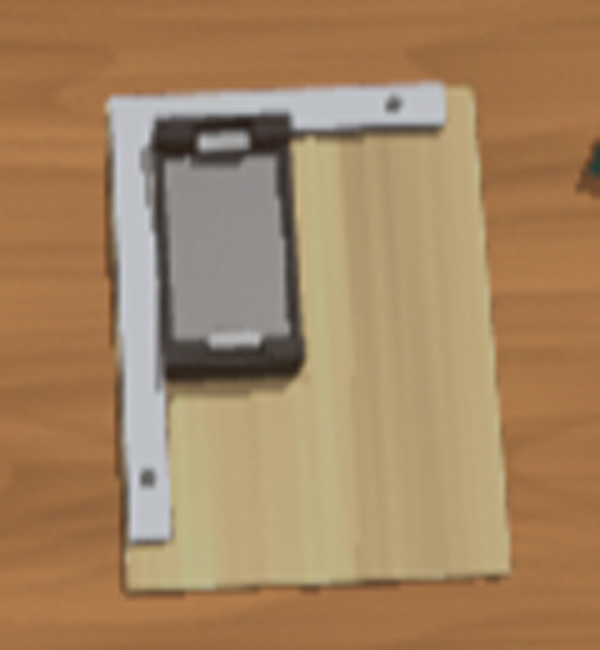

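View pics/s7.png

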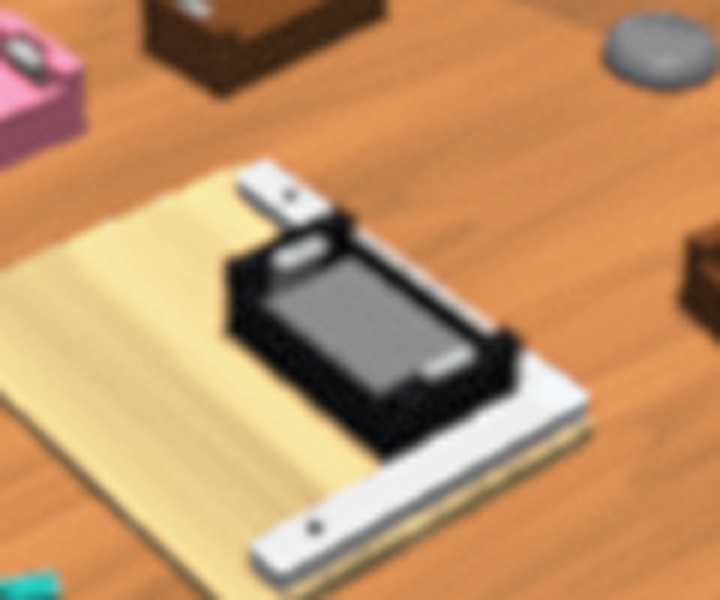

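The housing sits square in the corner in both views. The wrist picture shows the lid at (253-377, 97-167) with its rib near (317,130), already nearly aligned with the jaws. I'll fit it more precisely.

Run:
```python
from bench import ctrl
from h import *
w=ctrl.camera("wrist"); crop(w["color"],240,85,390,180,5,"pics/w8.png")
for q in ("lid","lid_rib"):
    for d in ctrl.trace("wrist",q)[:2]: print(q,d["confidence"],d["bbox"],cv2.minAreaRect(np.argwhere(d["region"])[:,::-1].astype(np.float32)))
```

```text
lid 0.84 [254.1, 97.8, 379.6, 172.0] ((315.0, 133.5), (73.0, 124.0), 90.0)
lid_rib 0.75 [252.5, 96.4, 379.3, 168.9] ((315.0, 133.5), (73.0, 126.0), 90.0)
```

View pics/w8.png

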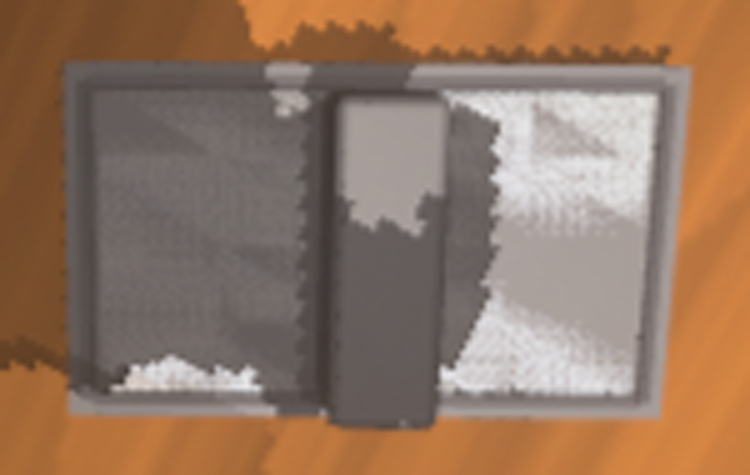

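Run:
```python
from bench import ctrl
from h import *
from fit1 import fit,px
w=ctrl.camera("wrist"); mm=.001
Ml=np.array([[-47,27,10],[47,27,10],[47,-27,10],[-47,-27,10]])*mm
Ul=px([[62,62],[692,68],[660,418],[70,415]],5,240,85)
Mr=np.array([[-8,23,38],[8,23,38],[8,-23,38],[-8,-23,38]])*mm
Ur=px([[338,97],[447,97],[437,423],[328,423]],5,240,85)
a=fit([(w,Ml,Ul)],[.503,.335,.46],"plate"); b=fit([(w,Mr,Ur)],[.503,.335,.46],"rib"); c=fit([(w,Ml,Ul),(w,Mr,Ur)],[.503,.335,.46],"both")
o=ctrl.get_obs(); p=o["eef_pos"]; q=o["eef_rot"]; R=Ro.from_quat([q[1],q[2],q[3],q[0]]).as_matrix()
print("tool x ang",np.degrees(np.arctan2(R[1,0],R[0,0])))
for r in (a,b,c): print((R.T@(np.array([r[0],r[1],p[2]])-p)*100).round(2))
```

```text
plate [0.5014 0.3368 0.4615] deg 26.44
[[-0.4, -0.6], [0.5, -0.8], [0.4, 1.1], [-0.6, 0.8]]
rib [0.501  0.3371 0.4709] deg 26.98
[[-1.1, -1.0], [1.1, -1.1], [0.4, 1.5], [-0.4, 1.5]]
both [0.5012 0.3369 0.4634] deg 26.55
[[-0.5, -0.7], [0.4, -1.2], [0.4, 0.7], [-0.7, 0.7]]
[[-0.6, -0.8], [1.5, -0.6], [0.3, 1.9], [-0.4, 1.8]]
tool x ang 26.836072790490363
[ 2.38 -5.28  0.  ]
[ 2.36 -5.33  0.  ]
[ 2.38 -5.3   0.  ]
```

>>> move_arm(rows="1.2 -2.65 0 0 0 0 0.6;1.2 -2.65 0 0 0 0 0.6;0 0 3 0 0 0 0.6;0 0 3 0 0 0 0.6;0 0 3 0 0 0 0.6;0 0 2 0 0 0 0.6;0 0 1 0 0 0 0.6;0 0 0.5 0 0 0 0.6;0 0 0 0 0 0 0.6;0 0 0 0 0 0 0.6")

```text
time_s: 17.0
eef_pos: [0.5022, 0.3373, 0.0911]
eef_rot: [-0.0, 0.973, 0.232, 0.001]
wrist_force: [-0.2, 0.4, 1.1]
opening: 0.604
```

Run:
```python
from bench import ctrl
from h import *
o=ctrl.get_obs(); print(o["time_s"],o["eef_pos"],o["wrist_force"])
w=ctrl.camera("wrist"); cv2.imwrite("pics/w9.png",w["color"])
w=ctrl.camera("scene"); crop(w["color"],310,120,410,200,6,"pics/s9.png")
```

```text
17.0 [0.502242   0.33730906 0.09110015] [-0.23572054  0.36960074  1.08754697]
```

View pics/w9.png

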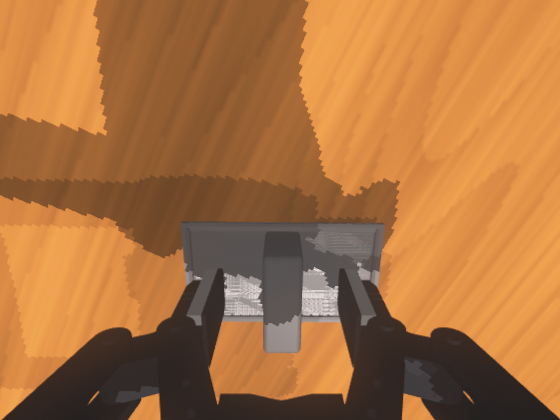

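View pics/s9.png

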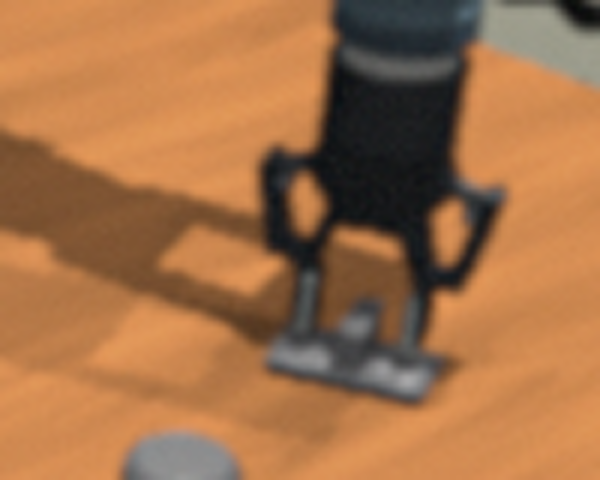

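The jaws straddle the rib centrally, with the rib at (283,290) and the jaws at (205,310) and (355,310). I'll go down a little more and close.

>>> move_arm(rows="0 0 0.4 0 0 0 0.6;0 0 0 0 0 0 0.6;0 0 0 0 0 0 0;0 0 0 0 0 0 0;0 0 0 0 0 0 0;0 0 0 0 0 0 0;0 0 0 0 0 0 0;0 0 0 0 0 0 0")

```text
time_s: 17.9
eef_pos: [0.5017, 0.3371, 0.0862]
eef_rot: [-0.0, 0.973, 0.232, 0.0]
wrist_force: [0.4, 0.2, 2.8]
opening: 0.172
```

>>> move_arm(rows="0 0 -1 0 0 0 0;0 0 -2 0 0 0 0;0 0 -3 0 0 0 0;0 0 -3 0 0 0 0;0 0 -3 0 0 0 0;0 0 0 0 0 6.5 0;0 0 0 0 0 6.5 0;0 0 0 0 0 6.5 0;0 0 0 0 0 6.5 0;0 0 0 0 0 0 0;0 0 0 0 0 0 0")

```text
time_s: 19.0
eef_pos: [0.5013, 0.3369, 0.206]
eef_rot: [0.0, 1.0, 0.009, -0.0]
wrist_force: [-0.1, -0.0, -0.9]
opening: 0.178
```

Run:
```python
from bench import ctrl
from h import *
o=ctrl.get_obs(); print(o["time_s"],o["eef_pos"],o["eef_rot"],o["wrist_force"],o["opening"])
q=o["eef_rot"]; R=Ro.from_quat([q[1],q[2],q[3],q[0]]).as_matrix(); print("ang",np.degrees(np.arctan2(R[1,0],R[0,0])))
w=ctrl.camera("wrist"); cv2.imwrite("pics/w10.png",w["color"])
```

```text
19.0 [0.50130633 0.33688206 0.20602324] [ 5.20674587e-05  9.99960704e-01  8.86413825e-03 -1.20940644e-04] [-0.08895619 -0.02975274 -0.89732336] 0.1783959375199524
ang 1.0157680227645591
```

View pics/w10.png

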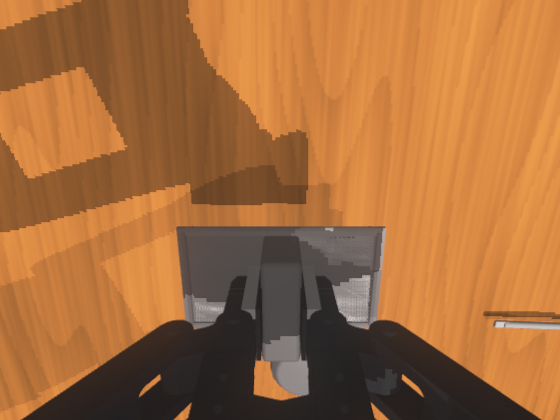

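The lid is held: opening 0.178, and the extra weight reads 0.9 N. I'll carry it to just short of the housing and measure both in one wrist picture.

>>> move_arm(rows="1.09 4.41 0 0 0 0 0;1.09 4.41 0 0 0 0 0;1.09 4.41 0 0 0 0 0;1.09 4.41 0 0 0 0 0;1.09 4.41 0 0 0 0 0;1.09 4.41 0 0 0 0 0;1.09 4.41 0 0 0 0 0;1.09 4.41 0 0 0 0 0;1.09 4.41 0 0 0 0 0;1.09 4.41 0 0 0 0 0;1.09 4.41 0 0 0 0 0;1.09 4.41 0 0 0 0 0;0 0 0 0 0 0 0;0 0 0 0 0 0 0")

```text
time_s: 20.45
eef_pos: [0.6398, -0.1914, 0.2054]
eef_rot: [-0.0, 1.0, 0.007, -0.0]
wrist_force: [0.3, 1.3, -0.6]
opening: 0.175
```

Run:
```python
from bench import ctrl
from h import *
o=ctrl.get_obs(); print(o["time_s"],o["eef_pos"],o["eef_rot"],o["wrist_force"],o["opening"])
w=ctrl.camera("wrist"); crop(w["color"],130,0,450,160,2.5,"pics/w11a.png"); crop(w["color"],150,200,410,380,3,"pics/w11b.png")
s=ctrl.camera("scene"); crop(s["color"],200,150,350,290,5,"pics/s11.png")
```

```text
20.45 [ 0.63976067 -0.19137006  0.20544886] [-3.42515761e-04  9.99975649e-01  6.96221135e-03 -3.35068673e-04] [ 0.33447643  1.31010424 -0.62969307] 0.1752036975263344
```

View pics/w11a.png

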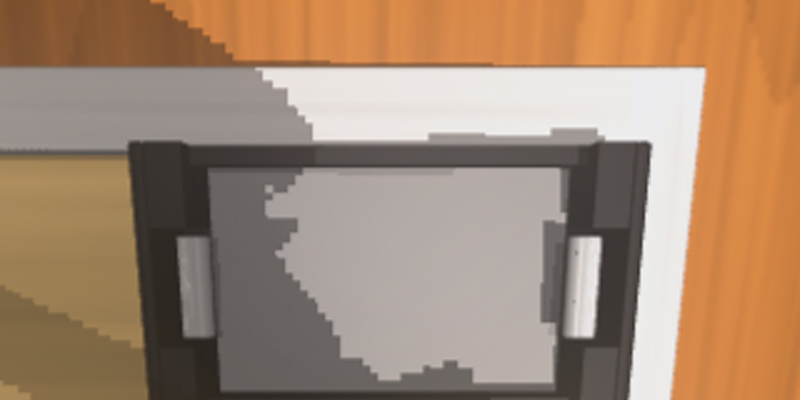

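View pics/w11b.png

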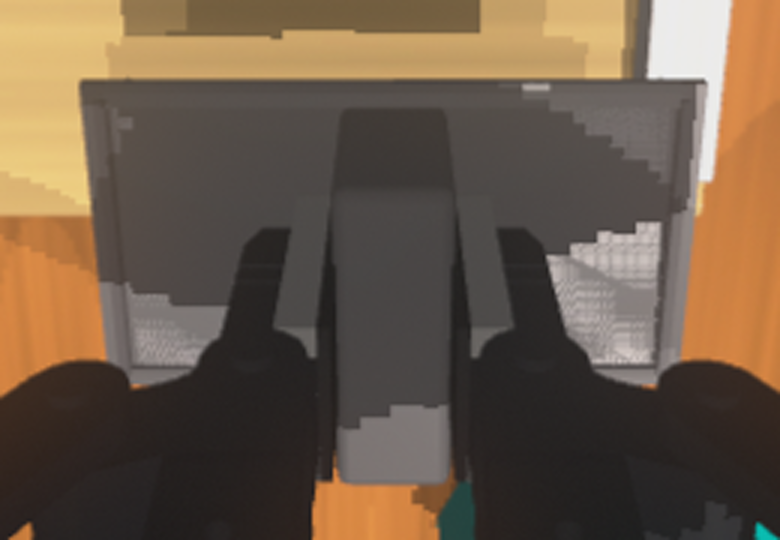

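View pics/s11.png

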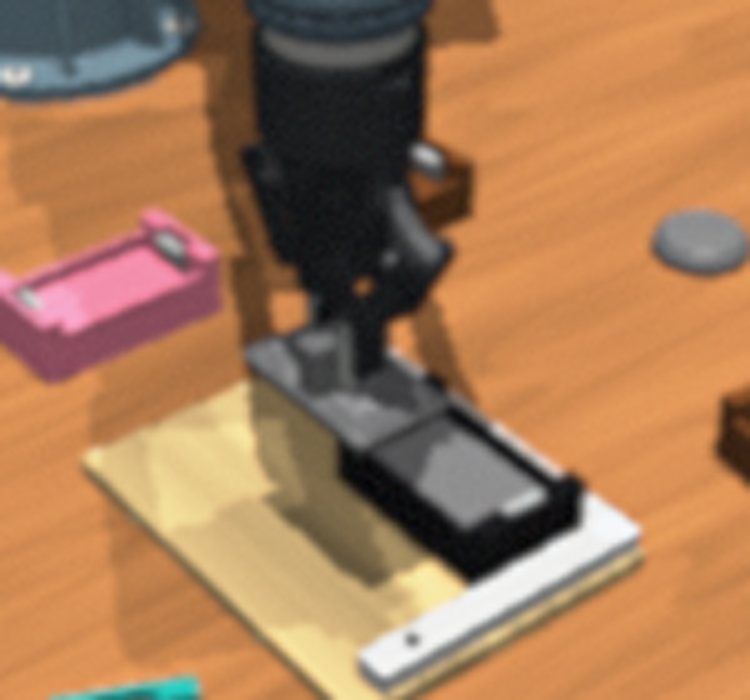

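```bash
cat > rel.py <<'E'
from bench import ctrl
from h import *
from fit1 import px
mm=.001
def fitz(c,obs,x0,freez):
    def f(p):
        z=p[3] if freez else 0
        return np.concatenate([(proj(c,place(M,p[0],p[1],p[2],z))-uv).ravel() for M,uv in obs])
    r=least_squares(f,x0 if freez else x0[:3],loss="soft_l1",x_scale=[.01,.01,.1,.01][:4 if freez else 3])
    print(r.x.round(4),np.degrees(r.x[2]).round(2),"res",f(r.x).reshape(-1,2).round(1).tolist()); return r.x
E
python3 - <<'E'
from rel import *
w=ctrl.camera("wrist")
H=(np.array([[-61,33,54],[61,33,54],[-48.5,28.5,34],[48.5,28.5,34],[48.5,-28.5,34],[-48.5,-28.5,34]])*mm, px([[128,143],[651,143],[208,168],[570,168],[555,388],[220,392]],2.5,130,0))
N=(np.array([[-44,0,47.7],[44,0,47.7]])*mm, px([[216,288],[564,288]],2.5,130,0))
h=fitz(w,[H,N],[.64,-.122,.015],False)
J=(np.array([[20,20,26]])*mm,px([[705,68]],2.5,130,0))
print("outer corner",proj(w,place(J[0],.702,-.088,.0147)),J[1])
L=(np.array([[-47,27,10],[47,27,10],[47,-27,10],[-47,-27,10]])*mm, px([[80,82],[706,82],[680,382],[110,382]],3,150,200))
Rb=(np.array([[-8,23,38],[8,23,38],[8,-23,38],[-8,-23,38]])*mm, px([[332,190],[456,190],[452,483],[337,483]],3,150,200))
l=fitz(w,[L,Rb],[.64,-.19,.015,.12],True)
l2=fitz(w,[L],[.64,-.19,.015,.12],True)
p=ctrl.get_obs()["eef_pos"]; print("lid-tcp",l[:2]-p[:2],l[3]-p[2],"h-l",h[:2]-l[:2])
E
```

```text
[ 0.6401 -0.1196  0.0183] 1.05 res [[-0.8, -0.4], [1.4, -0.7], [-3.9, 0.4], [4.0, 0.2], [4.0, 1.8], [-3.3, 0.3], [-1.2, 0.1], [0.7, -0.1]]
outer corner [[414.95426776  30.82521834]] [[411.7  26.9]]
[ 0.6386 -0.1909  0.0189  0.1165] 1.09 res [[0.6, -0.4], [0.0, -0.7], [-1.3, 0.2], [0.9, 0.4], [-0.5, -0.2], [0.3, -0.3], [-0.3, 0.5], [0.1, 0.5]]
[ 0.6385 -0.1907  0.0191  0.117 ] 1.1 res [[0.1, -0.4], [0.2, -0.7], [-1.2, 0.5], [0.5, 0.7]]
lid-tcp [-0.00134968 -0.00217924] -0.08939462402827072 h-l [0.00149872 0.07129102]
```

Run:
```python
from bench import ctrl
from h import *
import pickle
for i in range(3):
    o=ctrl.get_obs(); print(o["time_s"],o["eef_pos"],o["dq"].round(4)); w=ctrl.camera("wrist"); R=cv2.Rodrigues(np.array(w["rvec"]))[0]; print((-R.T@w["tvec"]).round(4))
pickle.dump(w,open("w12.pkl","wb"))
crop(w["color"],130,0,450,160,2.5,"pics/w12a.png"); crop(w["color"],150,200,410,380,3,"pics/w12b.png")
```

```text
20.7 [ 0.63996635 -0.1886917   0.20593534] [-0.0018  0.0005 -0.0029 -0.0014 -0.0025  0.0012]
[ 0.6373 -0.1069  0.2752]
20.75 [ 0.64004105 -0.18881558  0.20599516] [-0.0036  0.0009 -0.0044  0.0007 -0.0019 -0.0008]
[ 0.6374 -0.1071  0.2753]
20.8 [ 0.64009016 -0.18900589  0.20604675] [-0.0049  0.0006 -0.0041 -0.0013 -0.0005  0.0005]
[ 0.6374 -0.1072  0.2753]
```

View pics/w12a.png

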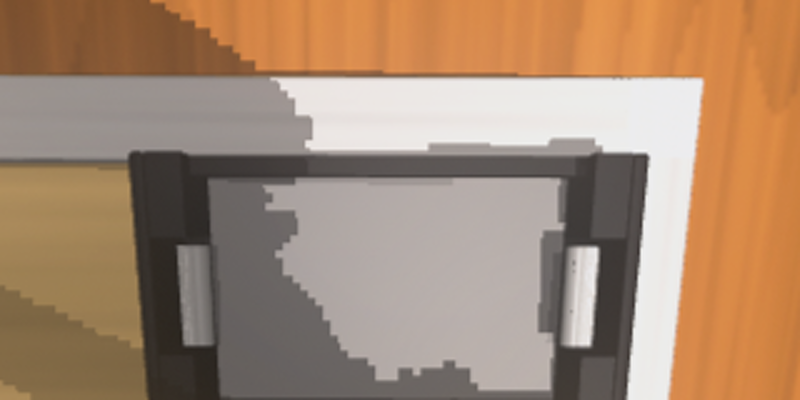

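View pics/w12b.png

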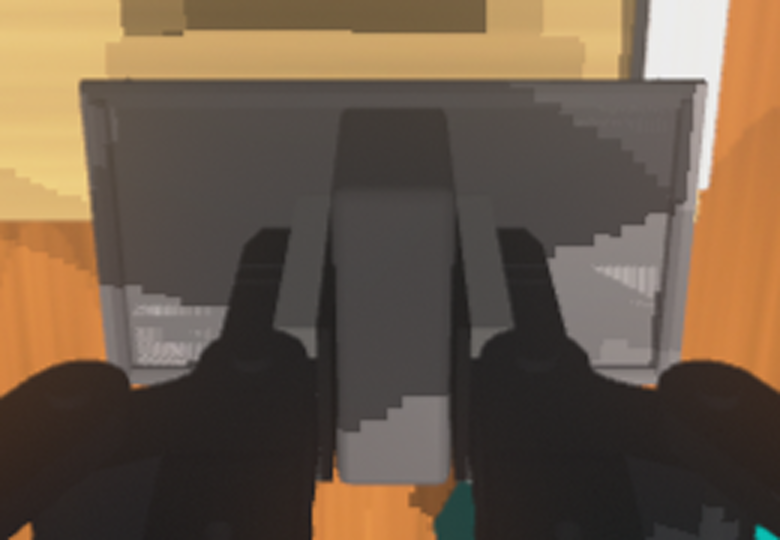

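Run:
```python
from rel import *
import pickle
w=pickle.load(open("w12.pkl","rb"))
H=(np.array([[-61,33,54],[61,33,54],[-46,28.5,34],[46,28.5,34]])*mm, px([[129,153],[649,154],[208,179],[568,179]],2.5,130,0))
N=(np.array([[-44,0,47.7],[44,0,47.7]])*mm, px([[215,297],[562,297]],2.5,130,0))
h=fitz(w,[H,N],[.64,-.122,.015],False)
h0=place([[-.061,-.033,0]],.702,-.088,.0147)[0]; print("from jig",h0)
L=(np.array([[-47,27,10],[47,27,10],[47,-27,10],[-47,-27,10]])*mm, px([[80,81],[706,82],[680,382],[110,382]],3,150,200))
Rb=(np.array([[-8,23,38],[8,23,38],[8,-23,38],[-8,-23,38]])*mm, px([[332,190],[456,190],[452,483],[337,483]],3,150,200))
l=fitz(w,[L,Rb],[.64,-.19,.015,.12],True)
p=np.array([.6401,-.1890,.2060]); print("lid-tcp",l[:2]-p[:2],l[3]-p[2],"h-l",h[:2]-l[:2])
from fit1 import fit
# housing seated fit in top / scene views
T=ctrl.camera("top");S=ctrl.camera("scene")
Mh=np.array([[61,33,54],[61,-33,54],[-61,-33,54]])*mm; Th=px([[155,122],[291,115],[302,352]],5,260,130)
Mhs=np.array([[-61,-33,54],[-61,33,54],[61,33,54],[-61,-33,12],[61,-33,12]])*mm; Sh=px([[230,263],[345,215],[518,338],[232,333],[385,455]],6,230,190)
fit([(T,Mh,Th)],[.64,-.12,0],"top"); fit([(S,Mhs,Sh)],[.64,-.12,0],"scene")
```

```text
[ 0.6402 -0.1224  0.0159] 0.91 res [[-1.1, -0.1], [1.3, -0.3], [-0.1, -0.1], [0.2, 0.1], [-0.9, 0.3], [0.7, 0.4]]
from jig [ 0.64149167 -0.1218931   0.        ]
[ 0.6389 -0.1912  0.0177  0.1169] 1.02 res [[0.5, -0.2], [0.1, -0.7], [-1.4, 0.2], [0.8, 0.3], [-0.5, -0.3], [0.4, -0.3], [-0.3, 0.5], [0.1, 0.5]]
lid-tcp [-0.00121871 -0.0022092 ] -0.08912512969319586 h-l [0.00134895 0.06877135]
top [ 0.6401 -0.1211  0.0031] deg 0.18
[[-0.4, -0.8], [-0.0, -0.4], [0.4, 2.3]]
scene [ 0.6407 -0.1234 -0.0422] deg -2.42
[[-1.0, -1.5], [0.3, -2.0], [0.5, 1.2], [-1.1, -0.6], [1.0, 4.8]]
```

>>> move_arm(rows="0.08 -2 0 0 0 0 0;0.08 -2 0 0 0 0 0;0.08 -1.5 0 0 0 0 0;0 -0.9 0 0 0 0 0;0 -0.4 0 0 0 0 0;0 0 1.5 0 0 0 0;0 0 1.5 0 0 0 0;0 0 1.2 0 0 0 0;0 0 0.8 0 0 0 0;0 0 0.5 0 0 0 0;0 0 0 0 0 0 0;0 0 0 0 0 0 0;0 0 0 0 0 0 0;0 0 0 0 0 0 0")

```text
time_s: 22.45
eef_pos: [0.6419, -0.1224, 0.1517]
eef_rot: [0.0, 1.0, 0.007, 0.001]
wrist_force: [0.3, -0.1, -0.4]
opening: 0.175
```

Run:
```python
from bench import ctrl
from h import *
import pickle
o=ctrl.get_obs(); print(o["time_s"],o["eef_pos"],o["eef_rot"],o["wrist_force"],o["opening"],o["dq"].round(3))
w=ctrl.camera("wrist"); pickle.dump(w,open("w13.pkl","wb")); cv2.imwrite("pics/w13.png",w["color"])
s=ctrl.camera("scene"); crop(s["color"],220,150,350,280,5,"pics/s13.png")
print(ctrl.get_obs()["eef_pos"])
```

```text
22.45 [ 0.64185906 -0.122356    0.15165445] [2.44910745e-04 9.99972480e-01 7.38949384e-03 6.11698793e-04] [ 0.25666228 -0.07760896 -0.44140205] 0.17453581511422664 [ 0.001  0.003  0.002 -0.001 -0.     0.002]
[ 0.64170076 -0.122279    0.15143331]
```

View pics/w13.png

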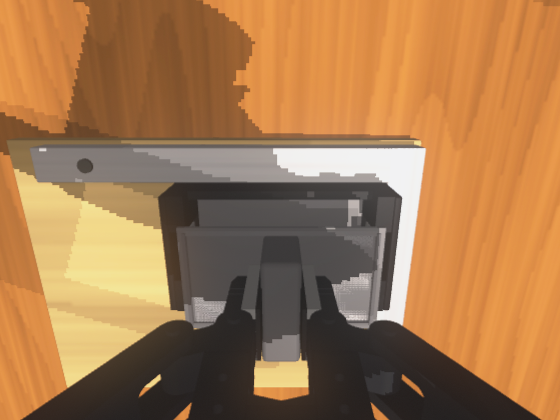

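View pics/s13.png

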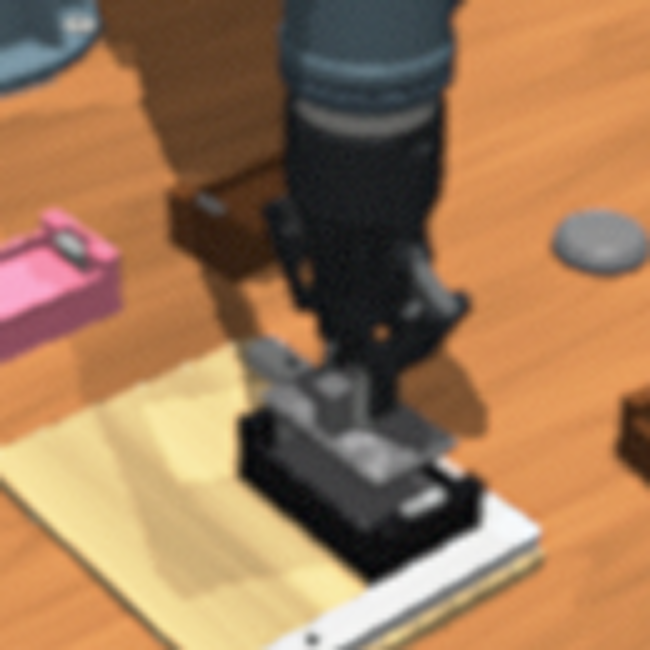

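Run:
```python
from h import *
import pickle
w=pickle.load(open("w13.pkl","rb")); crop(w["color"],145,170,420,375,2.9,"pics/w13c.png")
```

```text
(no output)
```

View pics/w13c.png

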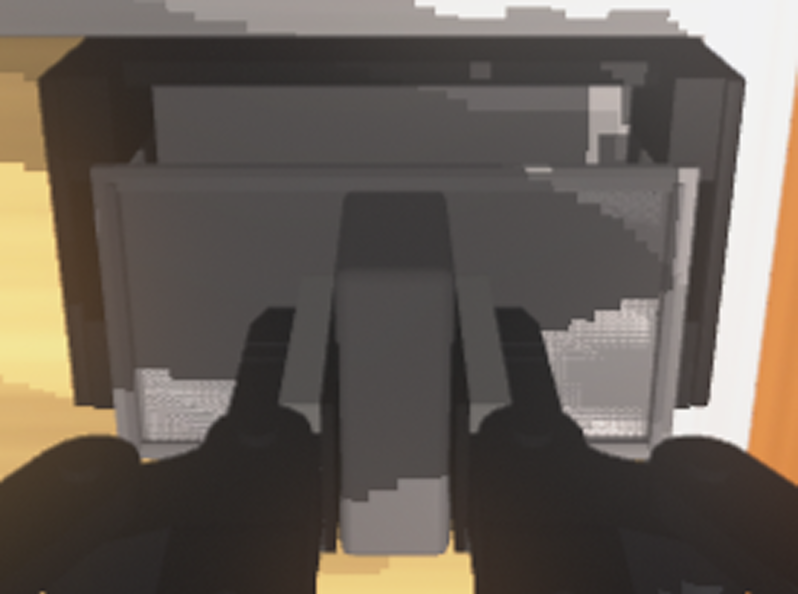

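Run:
```python
from rel import *
import pickle
w=pickle.load(open("w13.pkl","rb")); q=lambda l:px(l,2.9,145,170)
H=(np.array([[-61,33,54],[61,33,54],[61,-33,54],[-61,-33,54]])*mm, q([[40,80],[743,80],[708,408],[75,405]]))
Pf=(np.array([[-46,28.5,34],[46,28.5,34]])*mm,q([[153,86],[622,86]]))
h=fitz(w,[H],[.64,-.122,.015],False); fitz(w,[H,Pf],[.64,-.122,.015],False); hz=fitz(w,[H],[.64,-.122,.015,0],True)
L=(np.array([[-47,27,10],[47,27,10],[47,-27,10],[-47,-27,10]])*mm, q([[92,168],[698,169],[670,460],[118,458]]))
Rb=(np.array([[-8,23,38],[8,23,38],[8,-23,38],[-8,-23,38]])*mm, q([[335,270],[455,270],[449,553],[341,553]]))
l=fitz(w,[L,Rb],[.64,-.12,.015,.06],True)
p=np.array([.6418,-.1223,.1516]); print("lid-tcp",l[:2]-p[:2],l[3]-p[2],"h-l",h[:2]-l[:2],hz[:2]-l[:2])
```

```text
[ 0.64   -0.122   0.0139] 0.8 res [[-2.5, -0.6], [2.5, -0.4], [1.1, 1.1], [-1.1, 2.0]]
[ 0.6399 -0.1225  0.015 ] 0.86 res [[-2.7, 0.5], [2.0, 0.4], [0.9, 1.7], [-1.2, 2.9], [-1.4, -4.0], [3.7, -4.1]]
[ 0.64   -0.1231  0.0128 -0.0029] 0.73 res [[-0.3, -0.3], [0.4, 0.1], [-0.7, -0.2], [0.5, 0.5]]
[ 0.6406 -0.1247  0.0127  0.0625] 0.73 res [[0.3, -1.1], [-0.3, -1.1], [-1.1, -0.7], [1.3, -0.2], [-0.3, 0.2], [0.5, 0.3], [0.2, 1.1], [-0.5, 1.1]]
lid-tcp [-0.00117716 -0.00237686] -0.0890676205314404 h-l [-0.00058761  0.00266659] [-0.00058353  0.0016054 ]
```

The lid is over the opening and parallel to the housing. By the relative fit it should move about 1.7 mm toward +y and 0.5 mm toward -x. I'll correct that and go down to just above the clips.

>>> move_arm(rows="-0.05 -0.17 0 0 0 0 0;0 0 0 0 0 0 0;0 0 0.5 0 0 0 0;0 0 0.5 0 0 0 0;0 0 0.4 0 0 0 0;0 0 0.3 0 0 0 0;0 0 0.2 0 0 0 0;0 0 0 0 0 0 0;0 0 0 0 0 0 0")

```text
time_s: 23.55
eef_pos: [0.641, -0.1206, 0.132]
eef_rot: [0.0, 1.0, 0.007, 0.0]
wrist_force: [0.4, -0.2, -1.3]
opening: 0.171
```

Run:
```python
from bench import ctrl
from h import *
import pickle
o=ctrl.get_obs(); print(o["time_s"],o["eef_pos"],o["eef_rot"],o["wrist_force"],o["torque"],o["opening"])
w=ctrl.camera("wrist"); pickle.dump(w,open("w14.pkl","wb")); crop(w["color"],145,170,420,375,2.9,"pics/w14c.png")
s=ctrl.camera("scene"); crop(s["color"],220,170,350,280,5,"pics/s14.png")
```

```text
23.55 [ 0.6409914  -0.12057318  0.13195479] [3.28949177e-05 9.99972797e-01 7.37580890e-03 2.82696277e-05] [ 0.41325192 -0.23892318 -1.26063226] [-0.03343937  0.00784497  0.0209581 ] 0.17072941269828476
```

View pics/w14c.png

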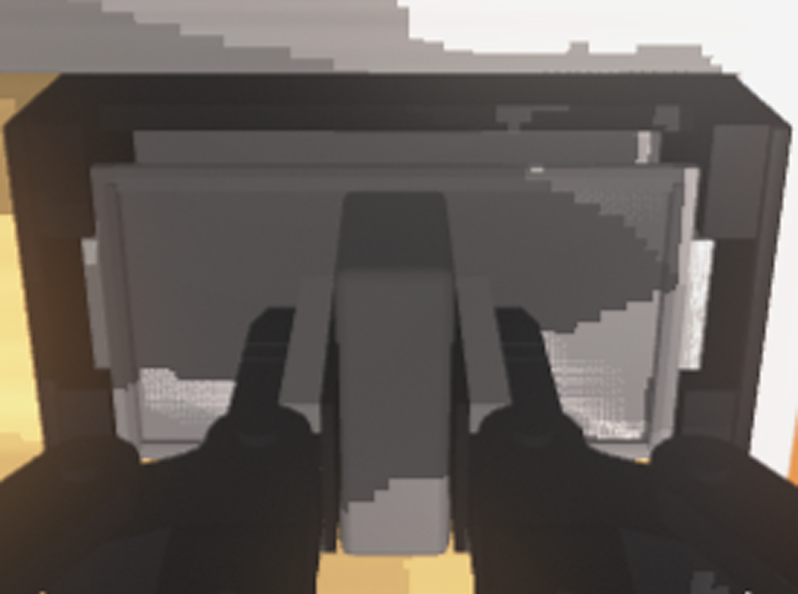

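View pics/s14.png

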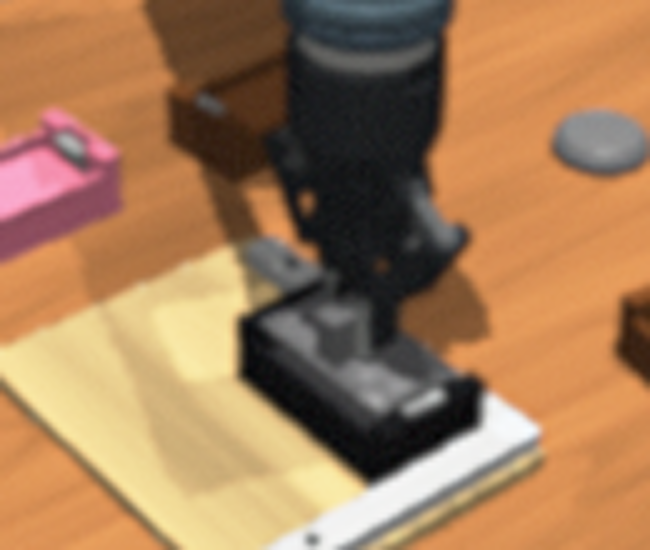

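Run:
```python
from rel import *
import pickle
w=pickle.load(open("w14.pkl","rb")); q=lambda l:px(l,2.9,145,170)
H=(np.array([[-61,33,54],[61,33,54]])*mm, q([[5,130],[791,130]]))
N=(np.array([[-50,12,47.7],[50,12,47.7],[50,-12,47.7],[-50,-12,47.7]])*mm,q([[82,238],[714,239],[702,369],[96,368]]))
for z0 in (0,-.003):
    H2=(H[0]+[0,0,z0],H[1]); N2=(N[0]+[0,0,z0],N[1])
    print(z0); h=fitz(w,[H2],[.64,-.122,.015],False); n=fitz(w,[N2],[.64,-.122,.015],False)
L=(np.array([[-47,27,10],[47,27,10],[47,-27,10],[-47,-27,10]])*mm, q([[92,168],[698,169],[670,460],[118,458]]))
Rb=(np.array([[-8,23,38],[8,23,38],[8,-23,38],[-8,-23,38]])*mm, q([[335,270],[455,270],[449,553],[341,553]]))
l=fitz(w,[L,Rb],[.64,-.12,.015,.06],True); print("h-l",h[:2]-l[:2])
```

```text
0
[ 0.6402 -0.1227  0.015 ] 0.86 res [[-2.3, 0.1], [2.3, 0.1]]
[ 0.6403 -0.123   0.0133] 0.76 res [[4.8, 0.4], [-4.3, 0.4], [-4.8, -0.8], [4.3, -0.8]]
-0.003
[ 0.6402 -0.1237  0.0151] 0.86 res [[0.4, -0.0], [-0.4, -0.0]]
[ 0.6404 -0.1245  0.0133] 0.76 res [[6.8, 0.6], [-6.3, 0.6], [-6.7, -1.3], [6.2, -1.3]]
[ 0.6397 -0.1229  0.0131  0.0428] 0.75 res [[0.4, -1.1], [-0.3, -1.1], [-1.0, -0.6], [1.4, -0.3], [-0.3, 0.2], [0.4, 0.3], [0.2, 1.1], [-0.5, 1.1]]
h-l [ 0.00049329 -0.000784  ]
```

The lid is within about 0.8 mm in x and y, inside the play. I'll make a small correction and go down onto the clips.

>>> move_arm(rows="0.05 0.04 0 0 0 0 0;0 0 0.1 0 0 0 0;0 0 0.1 0 0 0 0;0 0 0.1 0 0 0 0;0 0 0 0 0 0 0")

```text
time_s: 24.25
eef_pos: [0.6417, -0.121, 0.1294]
eef_rot: [0.0, 1.0, 0.007, 0.0]
wrist_force: [-0.7, -0.5, 3.6]
opening: 0.175
```

>>> move_arm(rows="0 0 0.1 0 0 0 0;0 0 0.1 0 0 0 0;0 0 0 0 0 0 0")

```text
time_s: 24.55
eef_pos: [0.6422, -0.1211, 0.1282]
eef_rot: [0.0, 1.0, 0.007, 0.001]
wrist_force: [-1.3, 0.5, 7.6]
opening: 0.176
```

>>> move_arm(rows="0 0 0.1 0 0 0 0;0 0 0.1 0 0 0 0;0 0 0.1 0 0 0 0;0 0 0 0 0 0 0")

```text
time_s: 24.95
eef_pos: [0.6429, -0.1213, 0.1268]
eef_rot: [0.001, 1.0, 0.007, 0.002]
wrist_force: [-4.6, 2.0, 15.7]
opening: 0.173
```

>>> move_arm(rows="0 0 0.1 0 0 0 0;0 0 0.1 0 0 0 0;0 0 0 0 0 0 0")

```text
time_s: 25.25
eef_pos: [0.6412, -0.121, 0.1216]
eef_rot: [0.0, 1.0, 0.007, -0.0]
wrist_force: [-0.4, -0.7, -3.3]
opening: 0.172
```

It snapped: the push rose to about 16 N and then dropped. I'll press on to the seat.

>>> move_arm(rows="0 0 0.1 0 0 0 0;0 0 0.05 0 0 0 0;0 0 0 0 0 0 0")

```text
time_s: 25.55
eef_pos: [0.6412, -0.1208, 0.1202]
eef_rot: [-0.0, 1.0, 0.007, -0.0]
wrist_force: [-1.9, 0.1, 1.7]
opening: 0.175
```

Run:
```python
from bench import ctrl
from h import *
o=ctrl.get_obs(); print(o["time_s"],o["eef_pos"],o["eef_rot"],o["wrist_force"],o["torque"],o["opening"])
w=ctrl.camera("wrist"); crop(w["color"],145,170,420,375,2.9,"pics/w15c.png")
s=ctrl.camera("scene"); crop(s["color"],240,190,350,280,6,"pics/s15.png")
o=ctrl.get_obs(); print(o["time_s"],o["eef_pos"],o["wrist_force"])
```

```text
25.55 [ 0.6412352  -0.12079377  0.1201785 ] [-1.43917487e-04  9.99972374e-01  7.42412350e-03 -3.36810217e-04] [-1.93310282  0.06890583  1.67042534] [0.03040407 0.24953674 0.05539646] 0.1753832325437446
25.65 [ 0.64128748 -0.12081199  0.12017726] [-0.70498917  1.68408723  1.89632999]
```

View pics/w15c.png

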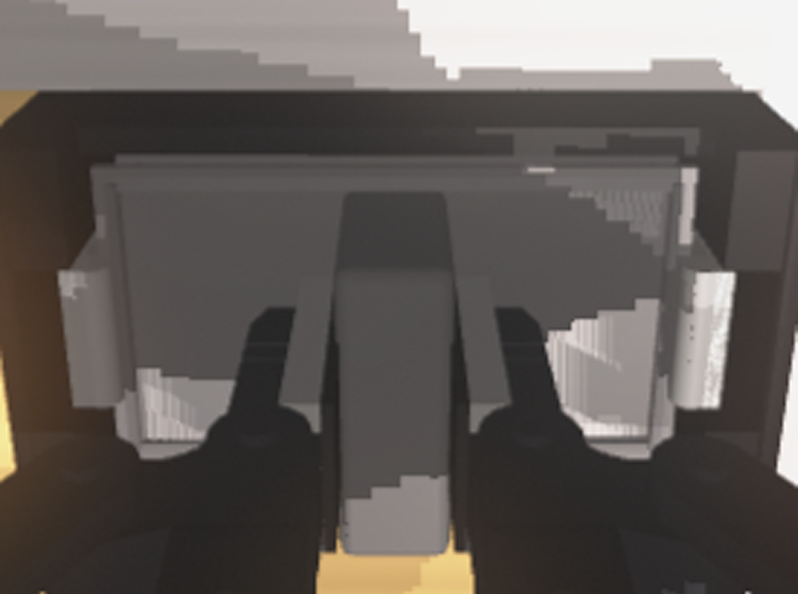

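View pics/s15.png

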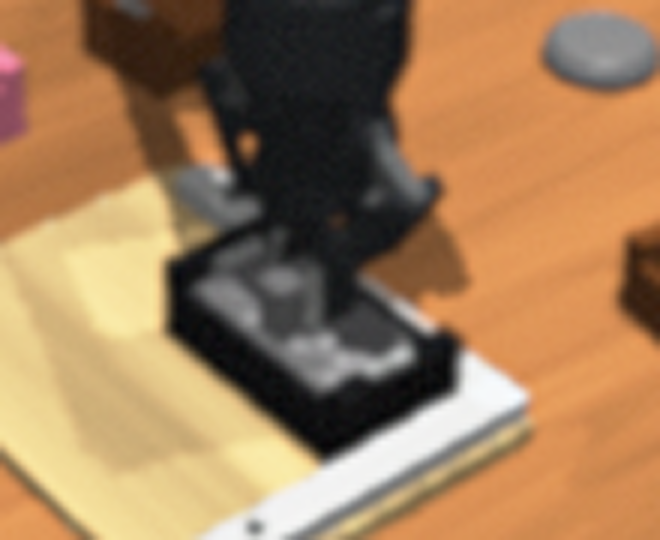

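Both clips now lie over the lid's ends, at (85,340) and (705,340), and the lid is level with the walls. I'll bring the push up to about 10 N.

>>> move_arm(rows="0 0 0.05 0 0 0 0;0 0 0.05 0 0 0 0;0 0 0 0 0 0 0;0 0 0 0 0 0 0")

```text
time_s: 26.05
eef_pos: [0.6413, -0.1208, 0.1202]
eef_rot: [-0.0, 1.0, 0.007, -0.0]
wrist_force: [-4.9, 0.7, 8.1]
opening: 0.178
```

>>> move_arm(rows="0 0 0.03 0 0 0 0;0 0 0 0 0 0 0;0 0 0 0 0 0 0;0 0 0 0 0 0 0;0 0 0 0 0 0 0")

```text
time_s: 26.55
eef_pos: [0.6413, -0.1208, 0.1201]
eef_rot: [-0.0, 1.0, 0.007, -0.0]
wrist_force: [-5.7, 1.9, 9.3]
opening: 0.178
```

Run:
```python
from bench import ctrl
from h import *
F=[]
for i in range(6):
    s=ctrl.camera("scene"); o=ctrl.get_obs(); F.append(o["wrist_force"])
print(np.round(F,1)); print(o["time_s"],o["eef_pos"],o["opening"],o["dq"].round(4))
t=ctrl.camera("top"); w=ctrl.camera("wrist")
crop(s["color"],240,190,350,280,6,"pics/s16.png"); cv2.imwrite("pics/w16.png",w["color"]); crop(t["color"],90,90,450,310,2.2,"pics/t16.png")
```

```text
[[-7.   2.2  9.4]
 [-5.9  1.5  9.5]
 [-5.8  1.7 10.1]
 [-6.3  2.3  9.2]
 [-5.5  1.7  9.8]
 [-5.1  1.4  9.8]]
26.85 [ 0.64132336 -0.1208118   0.12014734] 0.17533877317355817 [-0.0016 -0.0005 -0.0011  0.0006 -0.0018  0.0004]
```

View pics/s16.png

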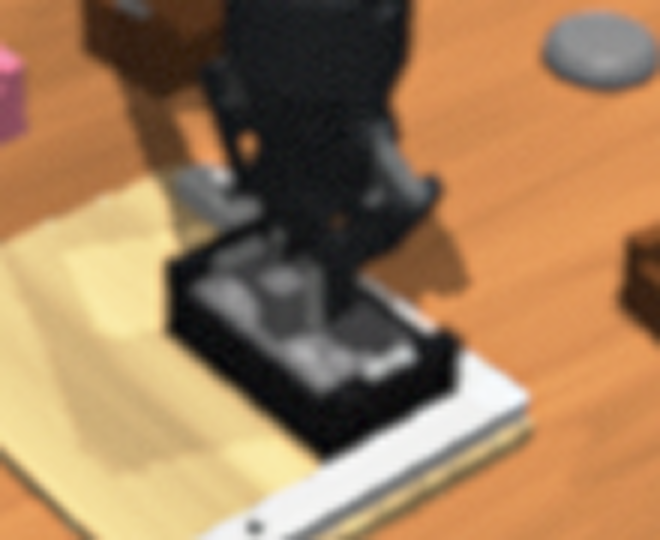

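View pics/w16.png

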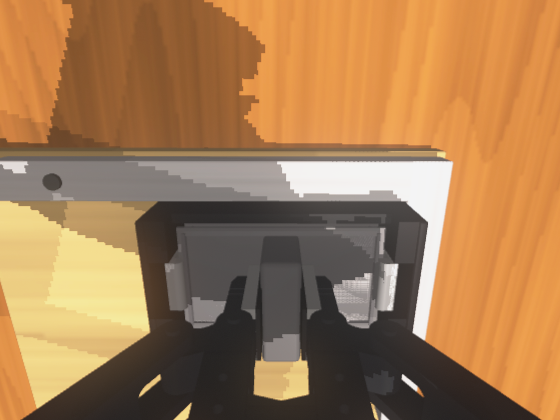

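The push is steady at 9.2–10.1 N, with the clips on and the lid home. There is a 1.7 N side load away from the long bar, so I'll trim it toward the corner.

>>> move_arm(rows="-0.03 -0.06 0 0 0 0 0;0 0 0 0 0 0 0;0 0 0 0 0 0 0")

```text
time_s: 27.25
eef_pos: [0.6413, -0.1207, 0.1202]
eef_rot: [0.0, 1.0, 0.007, 0.0]
wrist_force: [-4.3, 0.2, 8.8]
opening: 0.176
```

Run:
```python
from bench import ctrl
from h import *
F=[]
for i in range(5):
    w=ctrl.camera("wrist"); o=ctrl.get_obs(); F.append(o["wrist_force"])
print(np.round(F,1)); print(o["time_s"],o["eef_pos"],o["opening"])
crop(w["color"],130,140,470,340,2.3,"pics/w17.png")
```

```text
[[-4.1 -0.5  8. ]
 [-4.8  0.2  7.4]
 [-5.1 -0.3  7.9]
 [-4.2 -0.4  7.8]
 [-4.4 -0.4  8.2]]
27.5 [ 0.6412816  -0.12073229  0.12015127] 0.17573005767597197
```

View pics/w17.png

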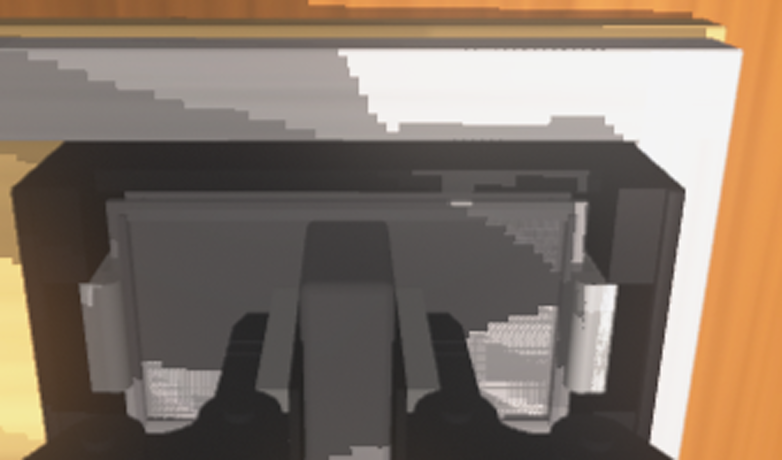

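View pics/t16.png

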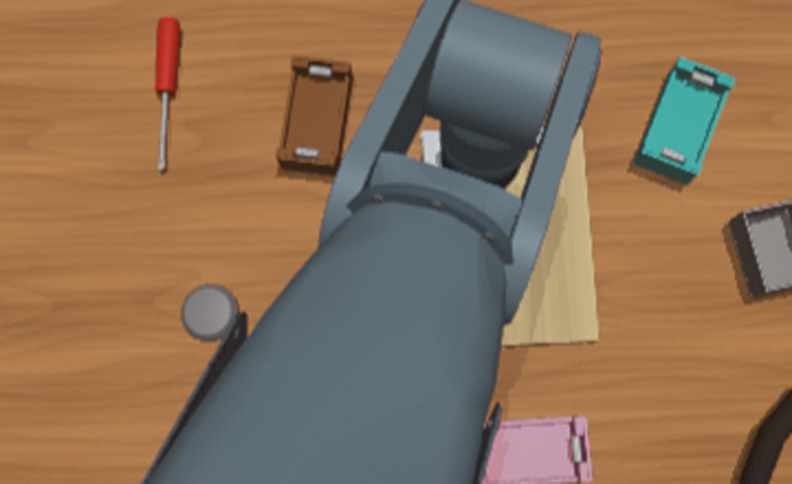

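Fz fell to about 8 N, so I'll add a little more push.

>>> move_arm(rows="0 -0.02 0.04 0 0 0 0;0 0 0 0 0 0 0;0 0 0 0 0 0 0;0 0 0 0 0 0 0;0 0 0 0 0 0 0")

```text
time_s: 28.0
eef_pos: [0.6413, -0.1207, 0.1201]
eef_rot: [0.001, 1.0, 0.007, 0.0]
wrist_force: [-6.0, 0.5, 10.7]
opening: 0.176
```

Run:
```python
from bench import ctrl
import numpy as np
F=[]
for i in range(6):
    w=ctrl.camera("wrist"); o=ctrl.get_obs(); F.append(o["wrist_force"])
print(np.round(F,1)); print(o["time_s"],o["eef_pos"],o["opening"])
```

```text
[[-5.9  0.8 10.4]
 [-5.4 -0.7  9.7]
 [-6.3 -0.4 11.4]
 [-5.4  0.3 10.1]
 [-5.8 -0.2 10.3]
 [-5.4 -1.2 11.4]]
28.3 [ 0.64128733 -0.12072177  0.12013151] 0.17388678001938962
```

The push is steady at about 10.5 N, with the side load going only into the fence. I'm handing in.

Run:
```python
from bench import ctrl
print(ctrl.hand_in()); o=ctrl.get_obs(); print(o["time_s"],o["eef_pos"],o["wrist_force"])
```

```text
the job is handed in; nothing more can be done
None
the job is handed in; nothing more can be done
```

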